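# Unload the drying tray into stack-nest crates

## Robot

A 6-joint arm with a two-finger parallel gripper is mounted at the origin on the work surface. World frame = base frame: x ahead of the robot, y to its left, z up, the work surface at z = 0. Lengths are in mm, angles in degrees, forces in N, time in s.
With the tool pointing down it reaches from about 375 to 975 mm from the base axis. Payload 3.8 kg.
Tool frame: the origin (TCP) lies at the very end of the fingers, on their centre line; the grasp point (between the pads) lies 19 mm behind it (hold_point_z is the distance from the TCP to the grasp point, in mm); z points along the fingers, y is the line along which they close (so a half turn about z gives the same grasp; the last joint's range is limited). The gripper opens to 85 mm and grips with 20 to 120 N. Pads are 22 mm wide; open, the fingers measure 114 mm over their backs; the gripper's body (76 mm by 85 mm) begins 54 mm behind the grasp point. The pads swing forward as they close: fully open they stand 13 mm farther back than shut.
Start: joints at [68.36, 15.12, 91.902, -0, 72.978, -2.114], TCP at [225.61, 636.175, 231.28] pointing down, gripper open.
Joint ranges: [-150.88, 150.88], [-54.13, 125.18], [17.81, 147.31], [-75.09, 255.09], [0, 152.58], [-146.25, 146.25]. Speed limits (degrees/s): [147.25, 147.25, 180, 180, 180, 180].

## Interface

Orientations are given as a 3x3 rotation matrix whose columns are the frame's x, y, z axes.
In Python, from cell import * gives the robot as it stands. The module is installed in compiled form; this text tells all that it offers.
- The arm moves only by the tool drive_tool, never from a script. Its argument "series" is a list of rows, each a list of 6 numbers: the shift along the world's x, y, z normalised to -1 to 1, where 1 is 100 cm, then the turn, a rotation vector about the world's x, y, z normalised to -1 to 1, where 1 is 180 degrees. A call has 1 to 10 rows; each row is the pose to reach, as a shift and turn from the pose commanded when the call began, turning the shorter way round; what a row does not reach only later rows make up. A row lasts 1/12 s, in which the tool goes at most 41.7 mm and 7.16 degrees, less where a joint would pass 70% of its speed; a pose out of reach is approached as far as the arm can. A call with a number of a shift or a turn outside -1 to 1 is refused whole. A call with a gripper value outside its range is refused whole. "jaw" is the gripper command: -1 is shut, 1 is fully open, values between are in proportion, set as the call begins (left out, the last holds). The fingers move at their own pace and stop on an object; "force" is the grip in N (left out, the last holds). Time passes only in rows, so rows that repeat a pose let the fingers close. It gives the time, the measured TCP pose, the force, the opening and the grip force at its end, in the units of the state.
- observe(): the state, without advancing time (a new reading comes with each control period).
- camera(name): name is "scene" or "side" or "wrist"; returns a dict with "frame" (420x560x3 uint8, red, green, blue), "fx", "fy", "cx", "cy" (pixels), "dist" ([k1, k2, p1, p2, k3] as OpenCV has them; the pictures are not rectified), "extrinsics" (4x4, takes a point from world to camera coordinates). Camera axes: x right, y down, z forward; pixel columns grow to the right and rows downward; lengths in mm; the calibration is good to about 2 mm. A picture is of the moment at which its call begins. There is no depth.
- job_done(): hands the job in; it is judged then, once.
Trained networks look in a picture, given as the dict that the camera call returned (one of the last four; its "shot" number tells which), for a name from the list of things; names that differ only in an ending like _2 or _b are one class to them, and where a whole thing is asked for, a point or a joint stands for the part that bears it (a point fixed in the world has none). Each returns a list of dicts, best first, with "confidence" (0 to 1); they miss things now and then, are a little off and sometimes report something else, mostly with a low value. They report only what shows in the picture. A call takes as long as a camera call.
- masks_of(picture, query): "region" (420x560 bool, what is visible of it) and "point" ([column, row] in pixels, amid what is visible of it).
- place_of(picture, query): "point" ([column, row] in pixels: a listed point, or the origin of a listed thing).
The state is a dict: "clock": time; "joint_pos": joint angles; "qd": joint speeds; "joint_efforts": joint torques, N m; "ee_pos": TCP position; "ee_rot": TCP orientation; "force": force on the tool from outside, world axes, zero at the start; "moment": the same for the moment, N m; "gripper_width": finger opening in mm; "finger_force": force on a finger pad.
Only numpy, scipy, OpenCV 4.12 (cv2) and the standard library are available. Lean on these libraries where they do the work, as an engineer would, in place of code of your own. Each camera call takes 0.05 s, during which the arm holds its last target. There are 200 camera calls.

## Task

Use the draw hook to pull the drying tray all the way out from under its dust hood by the steel eye hidden under the hood's edge, and lay the hook back down flat on the bench, unhooked and clear of the eye. Lift the top crate off the nested pair, set every square marble block from the tray down gently in the lower crate, then put the other crate on it turned end for end, so that it stands level on the rim lugs instead of nesting, and put every round brass cup in that upper crate. Do not drop the marble, do not rest the upper crate on it, and leave the other things on the bench where they are.

Things in the scene. Friction and masses are not known exactly. Their poses are not given: they have to be found in the camera images.
- cabinet: Low sheet-steel drying cabinet with louvred dust hood, fixed: 372 mm along its x, 270 deep, 100 high (hood underside 93). Origin on the bench under the middle of the hood's front edge; +y points into it, its open mouth faces -y; z up. The goods stand on its tray in one row along x, 110 mm behind that edge with the tray right in, and are reached from above once it is right out.
- tray (a joint): How far the tray is drawn out, m: 0 right in, 0.18 at the stop. It slides along the cabinet's -y and stays where left (drag about 3 N). Aluminium, 334 mm along the cabinet's x, 72 deep; floor 22 mm, rim top 42 mm above the bench. Right in, its front is 74 mm behind the hood's front edge.
- eye (a point): Middle of the front leg of the tray's pull eye, an upright rectangular ring of 8 mm round steel in the cabinet's y-z plane at x = 0. Tray right in: 28 mm behind the hood's front edge, 50 mm above the bench. Clear opening, behind the front leg: 22 mm along y, 30 to 70 mm above the bench. The hook's bend goes through it sideways (along x), then pulls on the leg. Axes as the cabinet's.
- hook: Draw hook (0.18 kg), a flat bar 18 mm high and 170 long lying flat on the bench. Origin at the centre of its wooden grip (20 mm wide, y = -55 to +45 mm), 9 mm above the bench; the bare bar, 8 mm wide, runs on to y = 115 mm, where it bends at a right angle to +x; z up.
- hook_bend (a point): Middle of the hook's bend, at (19, 112, 0) mm in the hook's frame. The bend is 6 mm thick along y, 18 high, and ends at x = 38 mm.
- crate_low: Lower of two equal grey stack-nest crates, 218 x 142 mm at the rim, 90 high, 0.26 kg. Origin mid-underside, x along its length, z up. Floor 4 mm thick; inside 120 mm wide, on the middle line free from x = -84 to +98 mm. In the middle of each long rim is a hand grip 80 mm long: wall 10 mm thick there, |y| = 67 to 77 mm, over the top 24 mm.
- crate_top: The other, equal crate; starts nested in the lower one, same way round, its origin 50 mm above. A crate's foot fits inside the rim of the one below with 3 mm play all round: the same way round it sinks to nest (50 mm up); turned 180 degrees it stands on the lugs, 84 mm up. The bench between the crates and the drawn-out tray is clear enough to stand a crate on, once the hook is out of the way.
- crate_low_pair_end (a point): Middle of the rim's top at the lower crate's +x end. Each crate has flat lugs 6 mm below the rim's top, reaching 15 mm inward: two at the corners of the +x end (|y| over 30 mm), one in the middle of the -x end (|y| under 22 mm).
- crate_top_single_end (a point): Middle of the rim's top at the other crate's -x end: the end with one middle lug, a paper label outside.
- stone1: Square marble block (lamp foot) 46 x 46 mm, 62 high, 0.34 kg, with a dark bore in its top; origin at its centre, z along its height. On the tray at the start, in any place of the row. Two or three are present.
- stone2: Square marble block (lamp foot) 46 x 46 mm, 62 high, 0.34 kg, with a dark bore in its top; origin at its centre, z along its height. On the tray at the start, in any place of the row. Two or three are present.
- stone3: Square marble block (lamp foot) 46 x 46 mm, 62 high, 0.34 kg, with a dark bore in its top; origin at its centre, z along its height. On the tray at the start, in any place of the row. Two or three are present.
- cup1: Round brass cup (lamp holder), 44 mm in diameter, 54 high, 0.22 kg; origin at its centre, z along its axis. On the tray at the start, in any place of the row. One or two are present.
- cup2: Round brass cup (lamp holder), 44 mm in diameter, 54 high, 0.22 kg; origin at its centre, z along its axis. On the tray at the start, in any place of the row. One or two are present.
- wax_can: Bystander: round can, 72 mm in diameter, 85 high; leave it.
- tape_roll: Bystander: roll of tape, 104 mm in diameter, 36 high; leave it.
- hammer: Bystander: hammer; leave it.
- brush: Bystander: brush; leave it.
- red_sleeve: Bystander: dark red stone sleeve, 60 mm in diameter, 110 high, upright; leave it.
- flat_file: Bystander: flat file with a wooden handle, about 270 mm long; leave it.

How it is judged (in metres and radians):
On the way, in this order (a step that is already met when the one before it is completed fails the run):
1. the tray is drawn out to its stop with the hook in its eye (value of joint tray above 0.165 m and distance between hook_bend and eye below 0.035 m), for 0.1 s.
2. every marble block is in the lower crate (x of stone1 in the frame of crate_low between -0.1 and 0.1 m and y of stone1 in the frame of crate_low between -0.064 and 0.064 m and z of stone1 in the frame of crate_low between 0.005 and 0.062 m and x of stone2 in the frame of crate_low between -0.1 and 0.1 m and y of stone2 in the frame of crate_low between -0.064 and 0.064 m and z of stone2 in the frame of crate_low between 0.005 and 0.062 m and x of stone3 in the frame of crate_low between -0.1 and 0.1 m and y of stone3 in the frame of crate_low between -0.064 and 0.064 m and z of stone3 in the frame of crate_low between 0.005 and 0.062 m), for 0.2 s.
3. the other crate stands on the lower one's lugs, turned end for end (z of crate_top in the frame of crate_low between 0.079 and 0.089 m and x of crate_top in the frame of crate_low between -0.01 and 0.01 m and y of crate_top in the frame of crate_low between -0.01 and 0.01 m and horizontal distance between crate_top_single_end and crate_low_pair_end below 0.02 m and angle between crate_top's own z axis and vertical below 0.05 rad), for 0.2 s.
At the end, for the whole second after the job is handed in: All marble blocks lie in the lower crate, all brass cups in the upper; the upper stands level (3 deg) on the lower's lugs, end for end, 84 mm (+-5) up and within 10 mm of squarely over it; the lower is flat on the bench; the hook lies flat there, bend over 50 mm from the eye; all at rest (all of step 2 and all of step 3 and x of cup1 in the frame of crate_top between -0.1 and 0.1 m and y of cup1 in the frame of crate_top between -0.064 and 0.064 m and z of cup1 in the frame of crate_top between 0.005 and 0.062 m and x of cup2 in the frame of crate_top between -0.1 and 0.1 m and y of cup2 in the frame of crate_top between -0.064 and 0.064 m and z of cup2 in the frame of crate_top between 0.005 and 0.062 m and height (world z) of crate_low below 0.008 m and angle between crate_low's own z axis and vertical below 0.05 rad and height (world z) of hook below 0.016 m and angle between hook's own z axis and vertical below 0.15 rad and horizontal distance between hook_bend and eye above 0.05 m and linear speed of each of stone1, stone2, stone3, cup1, cup2, crate_low, crate_top, hook below 0.03 m/s); the robot touches nothing.
It fails at once if a bystander is moved more than 40 mm (distance of any of wax_can, tape_roll, hammer, brush, red_sleeve, flat_file from where it was at the start of the episode above 0.04 m).
It fails at once if a marble block is let fall into the lower crate (out of the fingers, over 0.5 m/s, 10 mm or more above the crate's floor) ((x of stone1 in the frame of crate_low between -0.1 and 0.1 m and y of stone1 in the frame of crate_low between -0.064 and 0.064 m and z of stone1 in the frame of crate_low between 0.045 and 0.3 m and linear speed of stone1 above 0.5 m/s and contact force between the fingers and stone1 below 0.5 N) or (x of stone2 in the frame of crate_low between -0.1 and 0.1 m and y of stone2 in the frame of crate_low between -0.064 and 0.064 m and z of stone2 in the frame of crate_low between 0.045 and 0.3 m and linear speed of stone2 above 0.5 m/s and contact force between the fingers and stone2 below 0.5 N) or (x of stone3 in the frame of crate_low between -0.1 and 0.1 m and y of stone3 in the frame of crate_low between -0.064 and 0.064 m and z of stone3 in the frame of crate_low between 0.045 and 0.3 m and linear speed of stone3 above 0.5 m/s and contact force between the fingers and stone3 below 0.5 N)).
It fails at once if the upper crate is pressed on the marble (over 15 N) (contact force between any of stone1, stone2, stone3 and crate_top above 15 N).
Of stone1, stone2, stone3 only 2 to 3 are there at a start; the rules pass over those that are not, and their reading is None.
Of cup1, cup2 only 1 to 2 are there at a start; the rules pass over those that are not, and their reading is None.
At some moment in a run one of stone1, stone2, stone3, cup1, cup2, hook may be knocked a few centimetres aside while the robot is not near it.
It also fails if it takes over 210 s, if anything falls off the work surface, if the arm or the gripper's body presses on something with over 40 N, if the wrist force passes 120 N, or if a joint passes its speed limit or range.

## Working session

There is one attempt and no reset: what is moved stays moved. The work goes in short steps, Python scripts to look and compute and a tool call to move; the robot and the scene stay as the last step left them, time stands still between calls to the robot, and variables do not carry over. Pictures are saved under pics/ and viewed, at most 14 in all, crops included, and the job is handed in when it is done.

Besides the shell and the picture viewer there is one more tool, called after "Request:" as name(argument=value, ...) on one line, values as JSON. drive_tool: Moves the arm, as the interface text tells. Its arguments: {"type":"object","properties":{"series":{"type":"array","items":{"type":"array","items":{"type":"number"}}},"jaw":{"type":"number"},"force":{"type":"number"}},"required":["series"]}

```bash
mkdir -p pics; cat > h.py <<'E'
from cell import *
import numpy as np, cv2
def K(p): return np.array([[p['fx'],0,p['cx']],[0,p['fy'],p['cy']],[0,0,1]],float)
def ray(p,uv):
    n=cv2.undistortPoints(np.array([[uv]],float),K(p),np.array(p['dist'],float))[0,0]
    E=np.array(p['extrinsics']);R=E[:3,:3];t=E[:3,3]
    return -R.T@t, R.T@np.array([n[0],n[1],1])
def at(p,uv,z):
    o,d=ray(p,uv); return o+d*(z-o[2])/d[2]
def proj(p,X):
    E=np.array(p['extrinsics']);
    return cv2.projectPoints(np.array(X,float).reshape(-1,1,3),cv2.Rodrigues(E[:3,:3])[0],E[:3,3],K(p),np.array(p['dist'],float))[0][:,0]
def tri(obs):
    A=np.zeros((3,3));b=np.zeros(3)
    for p,uv in obs:
        o,d=ray(p,uv);d/=np.linalg.norm(d);M=np.eye(3)-np.outer(d,d);A+=M;b+=M@o
    return np.linalg.solve(A,b)
def save(p,n): cv2.imwrite('pics/'+n+'.png',p['frame'][:,:,::-1])
E
python3 - <<'E'
from h import *
np.set_printoptions(precision=1,suppress=True)
s=observe();print(s['clock'],s['ee_pos'],s['ee_rot'],s['gripper_width'])
P={n:camera(n) for n in('scene','side','wrist')}
for n,p in P.items():
    save(p,n+'0'); print(n,ray(p,(280,210)))
Z=dict(cabinet=0,eye=50,hook=9,hook_bend=9,crate_low=0,crate_top=50,crate_low_pair_end=90,crate_top_single_end=140,stone1=53,cup1=49,wax_can=42,tape_roll=18,hammer=10,brush=10,red_sleeve=55,flat_file=8)
for q,z in Z.items():
    for n,p in P.items():
        for r in place_of(p,q)[:5]:
            if r['confidence']>.3: print(q,n,np.round(r['point']),round(r['confidence'],2),at(p,r['point'],z))
E
```

```text
0.0 [225.3 635.5 230. ] [[-0.9  0.3 -0. ]
 [ 0.3  0.9 -0. ]
 [ 0.  -0.  -1. ]] 85.5577235599928
scene (array([ 944.6, -877.6,  986.7]), array([-0.3,  0.7, -0.7]))
side (array([ -321.8, -1065. ,  1191.4]), array([ 0.5,  0.6, -0.6]))
wrist (array([148.2, 662.7, 372.4]), array([ 0.3, -0.1, -0.9]))
cabinet scene [330. 185.] 0.71 [582. 289.   0.]
cabinet side [224. 178.] 0.69 [583.9 296.    0. ]
eye scene [335. 166.] 0.65 [579.2 336.5  50. ]
eye side [215. 162.] 0.6 [582.3 338.1  50. ]
hook scene [260. 230.] 0.68 [462.9 -24.2   9. ]
hook side [255. 232.] 0.89 [472.  -23.2   9. ]
hook side [345. 277.] 0.69 [ 539.4 -354.7    9. ]
hook wrist [  5. 405.] 0.5 [462.2 -22.1   9. ]
hook_bend scene [269. 202.] 0.68 [430.7 105.7   9. ]
hook_bend side [229. 221.] 0.69 [443.8  81.5   9. ]
crate_low scene [234. 323.] 0.83 [ 557.  -355.5    0. ]
crate_low scene [144. 314.] 0.55 [ 323.4 -440.7    0. ]
crate_low side [344. 274.] 0.84 [ 553.1 -341.4    0. ]
crate_top scene [232. 307.] 0.97 [ 550.  -342.5   50. ]
crate_top side [348. 262.] 0.74 [ 560.2 -347.8   50. ]
crate_low_pair_end scene [275. 310.] 0.57 [ 663.9 -326.    90. ]
crate_top_single_end scene [191. 274.] 0.62 [ 444.7 -353.8  140. ]
crate_top_single_end side [325. 262.] 0.93 [ 445.4 -360.7  140. ]
wax_can scene [357. 239.] 0.96 [762.1  37.3  42. ]
tape_roll scene [348. 275.] 0.63 [777.  -86.4  18. ]
tape_roll side [328. 200.] 0.68 [755.4 -73.7  18. ]
hammer scene [191. 383.] 0.85 [ 551.9 -550.3   10. ]
hammer side [401. 315.] 0.95 [ 546.4 -560.2   10. ]
brush side [147. 210.] 0.54 [270.  321.1  10. ]
brush wrist [105. 280.] 0.9 [277.5 343.3  10. ]
red_sleeve scene [144. 311.] 0.79 [ 353.5 -455.9   55. ]
red_sleeve scene [188. 272.] 0.6 [ 382.9 -295.4   55. ]
red_sleeve side [313. 333.] 0.89 [ 300.9 -461.6   55. ]
flat_file scene [313. 327.] 0.6 [ 752.9 -282.     8. ]
```

```bash
python3 - <<'E'
import cv2,numpy as np
a=cv2.imread('pics/scene0.png');b=cv2.imread('pics/side0.png')
cv2.imwrite('pics/s0x.png',cv2.resize(a[120:420,90:490],None,fx=2,fy=2,interpolation=2))
cv2.imwrite('pics/d0x.png',cv2.resize(b[100:400,90:490],None,fx=2,fy=2,interpolation=2))
E
```

```text
(no output)
```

View pics/s0x.png

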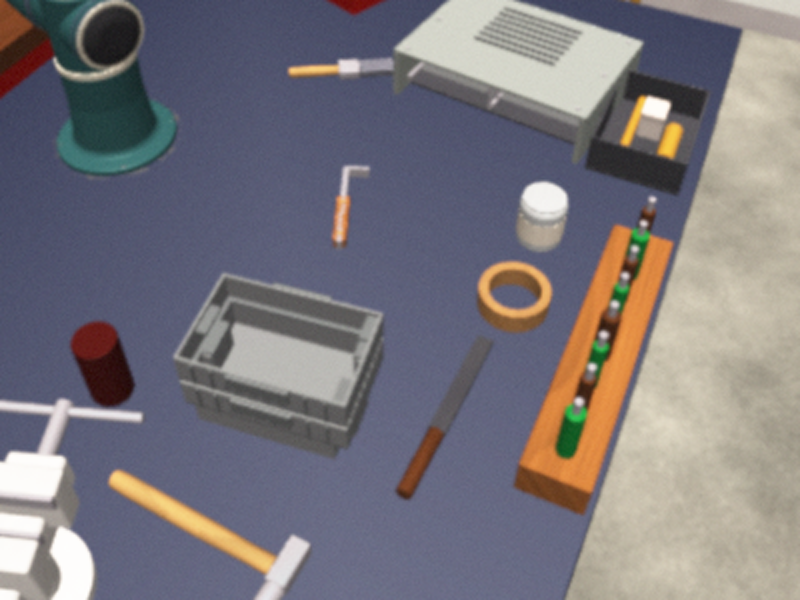

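View pics/d0x.png

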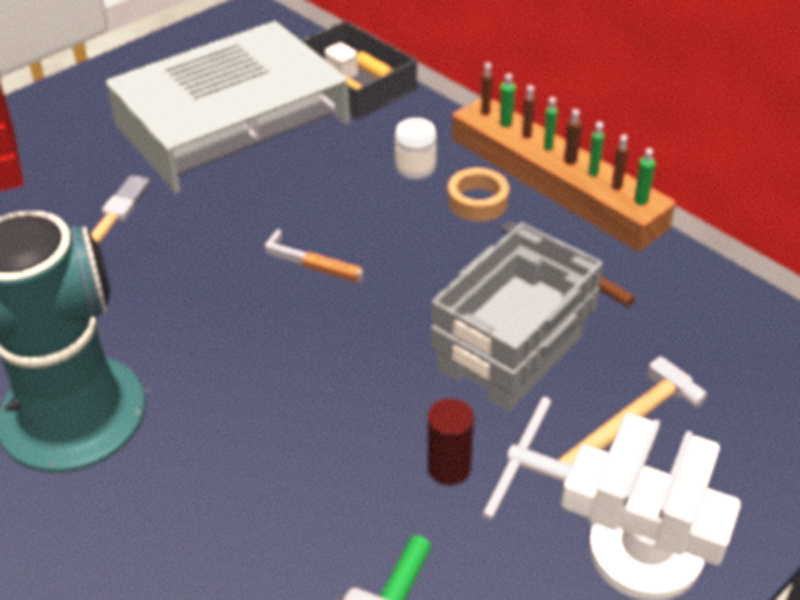

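The scene view shows the nested crates around crop (280,360), the hook at (345,205) with its bend at (355,170), and the cabinet at (520,80). The bystanders stand around them. Next I move the wrist camera over the hook.

Request:
drive_tool(series=[[0.242,-0.595,0.02,0,0,-0.3915],[0.242,-0.595,0.02,0,0,-0.3915],[0.242,-0.595,0.02,0,0,-0.3915],[0.242,-0.595,0.02,0,0,-0.3915],[0.242,-0.595,0.02,0,0,-0.3915],[0.242,-0.595,0.02,0,0,-0.3915],[0.242,-0.595,0.02,0,0,-0.3915],[0.242,-0.595,0.02,0,0,-0.3915],[0.242,-0.595,0.02,0,0,-0.3915],[0.242,-0.595,0.02,0,0,-0.3915]])

```text
clock: 3.38
ee_pos: [382.8, 248.6, 244.7]
ee_rot: [[0.005, 1.0, 0.001], [1.0, -0.005, 0.001], [0.001, 0.001, -1.0]]
force: [1.4, -0.1, -0.4]
gripper_width: 85.6
finger_force: 0.0
```

Request:
drive_tool(series=[[0.084,-0.208,0.0,0,0,0],[0.084,-0.208,0.0,0,0,0],[0.084,-0.208,0.0,0,0,0],[0.084,-0.208,0.0,0,0,0],[0.084,-0.208,0.0,0,0,0],[0.084,-0.208,0.0,0,0,0],[0.084,-0.208,0.0,0,0,0],[0.084,-0.208,0.0,0,0,0]], jaw=-0.2, force=80)

```text
clock: 4.05
ee_pos: [466.6, 41.8, 244.3]
ee_rot: [[0.003, 1.0, -0.0], [1.0, -0.003, 0.001], [0.001, -0.0, -1.0]]
force: [-0.7, 0.4, -0.7]
gripper_width: 34.0
finger_force: 0.0
```

```bash
cat > fit.py <<'E'
from h import *
from scipy.optimize import minimize
def box(x0,x1,y0,y1,z0,z1): return np.array([[x,y,z] for x in(x0,x1) for y in(y0,y1) for z in(z0,z1)],float)
HOOK=[box(-10,10,-55,45,-9,9),box(-4,4,45,115,-9,9),box(-4,38,109,115,-9,9)]
CAB=[box(-186,186,0,270,0,100)]
def sil(p,parts,x,y,yaw,z,S=4):
    c,s=np.cos(yaw),np.sin(yaw);R=np.array([[c,-s,0],[s,c,0],[0,0,1]])
    m=np.zeros((420*S,560*S),np.uint8)
    for b in parts:
        q=proj(p,b@R.T+[x,y,z]); h=cv2.convexHull(np.round((q+.5)*S*16).astype(np.int32))
        cv2.fillConvexPoly(m,h,1,shift=4)
    return cv2.resize(m.astype(np.float32),(560,420),interpolation=cv2.INTER_AREA)
def fit(views,parts,x0,z):
    def f(v):
        e=0
        for p,m in views:
            s=sil(p,parts,v[0],v[1],v[2],z); e+=1-(s*m).sum()/(np.maximum(s,m).sum())
        return e
    best=None
    for dy in(-.1,.1):
        r=minimize(f,x0,method='Nelder-Mead',options=dict(initial_simplex=[x0,[x0[0]+15,x0[1],x0[2]],[x0[0],x0[1]+15,x0[2]],[x0[0],x0[1],x0[2]+dy]],xatol=.05,fatol=1e-4,maxiter=150))
        if best is None or r.fun<best.fun: best=r
    return best.x,best.fun
E
python3 - <<'E'
from fit import *
np.set_printoptions(precision=2,suppress=True)
s=observe();print(s['clock'],s['ee_pos'],s['joint_pos'])
sc=camera('scene');w=camera('wrist');save(w,'w1')
def mk(p,q,c):
    rs=[r for r in masks_of(p,q) if r['confidence']>.4]
    print(q,[(np.round(r['point']),round(r['confidence'],2),r['region'].sum()) for r in rs]); return rs[0]['region'].astype(np.float32) if rs else None
mh=mk(w,'hook',0);mc=mk(sc,'cabinet',0)
sd=camera('side');mc2=mk(sd,'cabinet',0)
if mh is not None: print('hook',fit([(w,mh)],HOOK,[467,-24,.05],9))
for q in('hook','hook_bend'):
    for r in place_of(w,q)[:2]: print(q,r['confidence'],at(w,r['point'],9))
v=[(p,m) for p,m in((sc,mc),(sd,mc2)) if m is not None]
for a in(-.1,.1): print('cab',fit(v,CAB,[583,292,a],0))
for x in v: print(fit([x],CAB,[583,292,0],0))
E
```

```text
4.05 [466.58  41.78 244.3 ] [  2.04  -8.23 115.19   0.04  73.05   2.19]
hook [(array([273., 210.]), 0.57, np.int64(1670))]
cabinet [(array([352., 152.]), 0.63, np.int64(6087))]
cabinet [(array([189., 153.]), 0.93, np.int64(4392))]
hook (array([465.1 , -21.33,   0.41]), np.float64(0.09073233604431152))
hook 0.55 [465.09 -25.03   9.  ]
hook_bend 0.85 [436.91  89.49   9.  ]
cab (array([580.06, 304.59,  -0.11]), np.float64(0.45601946115493774))
cab (array([579.95, 307.07,  -0.12]), np.float64(0.45590174198150635))
(array([579.39, 315.68,  -0.1 ]), np.float64(0.1226801872253418))
(array([584.44, 303.32,  -0.12]), np.float64(0.3194729685783386))
```

View pics/w1.png

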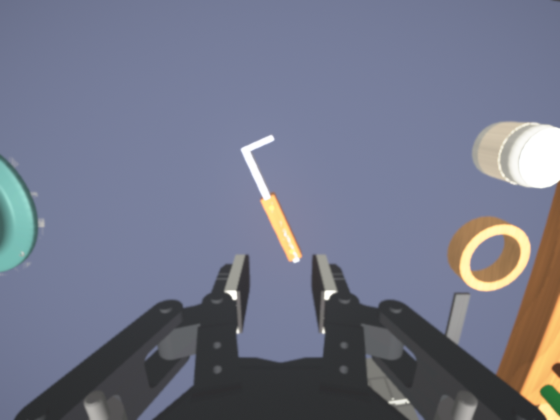

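The wrist view shows the hook's corner at (243,149), its tip at (273,138) and the grip's end at (296,260). That gives a yaw of about 23.5°. I go down and grasp it.

Request:
drive_tool(series=[[0.0025,-0.0723,-0.1,0,0,0.1315],[0.0025,-0.0723,-0.1,0,0,0.1315],[0.0025,-0.0723,-0.14,0,0,0.1315],[0.0025,-0.0723,-0.18,0,0,0.1315],[0.0025,-0.0723,-0.21,0,0,0.1315],[0.0025,-0.0723,-0.23,0,0,0.1315],[0.0025,-0.0723,-0.2405,0,0,0.1315],[0.0025,-0.0723,-0.2405,0,0,0.1315]], jaw=0.3)

```text
clock: 5.12
ee_pos: [465.1, -29.1, 0.4]
ee_rot: [[-0.402, 0.916, -0.009], [0.916, 0.402, 0.001], [0.004, -0.007, -1.0]]
force: [-0.8, -0.3, 0.3]
gripper_width: 55.9
finger_force: 0.0
```

Request:
drive_tool(series=[[0,0,0,0,0,0],[0,0,0,0,0,0],[0,0,0,0,0,0],[0,0,0,0,0,0],[0,0,0,0,0,0],[0,0,0,0,0,0],[0,0,0,0,0,0],[0,0,0,0,0,0]], jaw=-1, force=100)

```text
clock: 5.78
ee_pos: [472.0, -30.0, 7.1]
ee_rot: [[-0.402, 0.916, 0.006], [0.916, 0.402, -0.001], [-0.003, 0.005, -1.0]]
force: [-1.5, 0.9, 5.6]
gripper_width: 17.0
finger_force: 98.4
```

Request:
drive_tool(series=[[0,0,0.02,0,0,0],[0,0,0.05,0,0,0],[0.0,0.0,0.09,0,0,-0.04],[0.03,0.06,0.13,0,0,-0.08],[0.06,0.09,0.16,0,0,-0.12],[0.09,0.12,0.19,0,0,-0.165],[0.1,0.15,0.22,0,0,-0.165],[0.1,0.18,0.25,0,0,-0.165],[0.1,0.18,0.25,0,0,-0.165],[0.1,0.18,0.25,0,0,-0.165]])

```text
clock: 6.62
ee_pos: [572.5, 154.5, 261.5]
ee_rot: [[0.103, 0.995, 0.011], [0.995, -0.103, 0.004], [0.005, 0.011, -1.0]]
force: [0.6, -0.6, -0.7]
gripper_width: 16.8
finger_force: 98.6
```

```bash
python3 - <<'E'
from fit import *
np.set_printoptions(precision=2,suppress=True)
s=observe();print(s['clock'],s['ee_pos'],s['gripper_width'])
w=camera('wrist');save(w,'w2')
for q in('cabinet','eye','hook','hook_bend'):
    for r in place_of(w,q)[:2]: print(q,r['point'],r['confidence'],at(w,r['point'],dict(cabinet=0,eye=50).get(q,s['ee_pos'][2]+5)))
E
```

```text
6.6167 [572.55 154.5  261.53] 16.7555949600527
hook [279.8, 251.9] 0.82 [572.84 166.79 266.53]
hook_bend [322.2, 14.1] 0.95 [601.7  273.74 266.53]
```

View pics/w2.png

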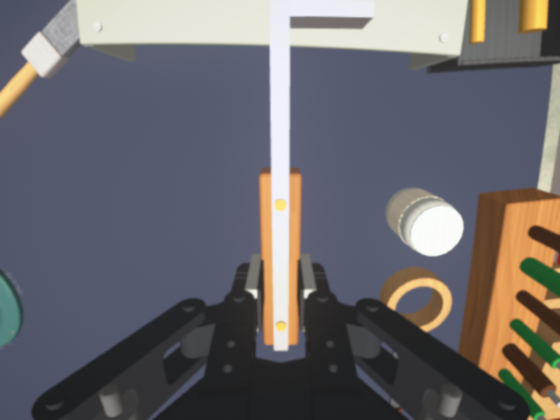

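The wrist view shows the hook held straight in the jaws. The hood's front top corners are near (80,43) and (463,54), and its bottom corners near (133,59) and (414,67).

```bash
python3 - <<'E'
from fit import *
from scipy.optimize import least_squares
np.set_printoptions(precision=1,suppress=True)
w=camera('wrist');print(w['fx'],w['dist'])
a=cv2.imread('pics/w2.png')
for uv,z in(((79,44),100),((463,54),100),((133,60),0),((413,67),0)): print(at(w,uv,z))
# sharpen: hood front edge rows by brightness gradient (columns away from hook)
pts=[]
g=cv2.GaussianBlur(a[:,:,1].astype(float),(3,3),0)  # green channel
for c in list(range(140,260,10))+list(range(305,405,10)):
    d=np.diff(g[25:75,c]);k=25+np.argmin(d); pts.append(at(w,(c,k+.5),100)[:2])
pts=np.array(pts);q=np.polyfit(pts[:,0],pts[:,1],1);print('line',q,np.degrees(np.arctan(q[0])),np.abs(pts[:,1]-np.polyval(q,pts[:,0])).max(), np.polyval(q,580))
# wrist view: hook bend & bar at assumed hook height
for z in(262,267,272):
  print(z,[at(w,p,z) for p in((280,340),(281,20),(273,17),(373,18))])
E
```

```text
291.4008262311548 [-0.1  0.   0.   0.   0. ]
[393.4 316.5 100. ]
[753.4 269.  100. ]
[398.  316.7   0. ]
[748.3 271.2   0. ]
line [ -0.1 368.9] -7.65899887267567 0.5251381848211167 290.8875030553499
262 [array([562.8, 107.3, 262. ]), array([579.9, 266.9, 262. ]), array([576.8, 268.3, 262. ]), array([617.5, 264.2, 262. ])]
267 [array([563.3, 111.9, 267. ]), array([579.8, 265.5, 267. ]), array([576.8, 266.9, 267. ]), array([615.9, 262.9, 267. ])]
272 [array([563.8, 116.5, 272. ]), array([579.6, 264.1, 272. ]), array([576.7, 265.4, 272. ]), array([614.4, 261.6, 272. ])]
```

```bash
python3 - <<'E'
from fit import *
P={'scene':camera('scene'),'side':camera('side')};c,s=np.cos(-.1335),np.sin(-.1335);R=np.array([[c,-s,0],[s,c,0],[0,0,1]])
T=np.array([574,291.5,0]);out=[]
for n,p in P.items():
    a=cv2.imread(f'pics/{n}0.png');f=5
    ctr=proj(p,R@[0,28,50]+T)[0];x0,y0=int(ctr[0])-40,int(ctr[1])-45
    b=cv2.resize(a[y0:y0+90,x0:x0+78],None,fx=f,fy=f,interpolation=cv2.INTER_CUBIC)
    def L(X,col):
        q=((proj(p,np.array(X)@R.T+T)-[x0,y0]+.5)*f).astype(int); cv2.polylines(b,[q],False,col,1)
    L([[0,28,26],[0,28,74],[0,58,74],[0,58,26],[0,28,26]],(0,0,255))
    L([[-186,0,100],[186,0,100]],(0,255,0));L([[-186,0,93],[186,0,93]],(0,255,0));L([[-167,74,42],[167,74,42]],(255,0,0))
    out.append(b)
cv2.imwrite('pics/eye0.png',np.hstack(out))
E
```

```text
(no output)
```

View pics/eye0.png

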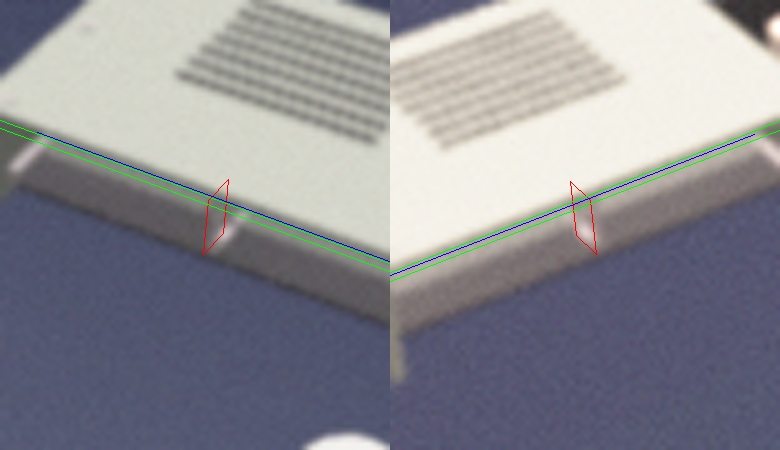

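Hood edges match the images in both views. The eye shows at (228,232) in the left crop and (590,230) in the right, so about +4 mm in x. Next I fit the hook pose in the hand.

```bash
cat >> fit.py <<'E'
from scipy.spatial.transform import Rotation as Ro
def sil6(p,parts,T,R,S=4):
    m=np.zeros((420*S,560*S),np.uint8)
    for b in parts:
        q=proj(p,b@R.T+T); h=cv2.convexHull(np.round((q+.5)*S*16).astype(np.int32))
        cv2.fillConvexPoly(m,h,1,shift=4)
    return cv2.resize(m.astype(np.float32),(560,420),interpolation=cv2.INTER_AREA)
def fithook(views,x0):
    # x,y,z,yaw,pitch(about own x); views (pic,mask,rowlimit)
    def f(v):
        R=Ro.from_euler('zx',v[3:5]).as_matrix();e=0
        for p,m,lim in views:
            s=sil6(p,HOOK,v[:3],R);s=s[:lim];mm=m[:lim]; e+=1-(s*mm).sum()/np.maximum(s,mm).sum()
        return e
    sx=[x0]+[[x0[j]+(d if i==j else 0) for j in range(5)] for i,d in enumerate((5,5,8,.05,.06))]
    r=minimize(f,x0,method='Nelder-Mead',options=dict(initial_simplex=sx,xatol=.03,fatol=1e-4,maxiter=350)); return r.x,r.fun
def hookpose(x0):
    V=[]
    for n in('wrist','scene','side'):
        p=camera(n);r=masks_of(p,'hook');r=[q for q in r if q['confidence']>.4]
        if r: V.append((p,r[0]['region'].astype(np.float32),230 if n=='wrist' else 420)); print(n,r[0]['confidence'],r[0]['region'].sum())
    return fithook(V,x0)
E
python3 - <<'E'
from fit import *
np.set_printoptions(precision=2,suppress=True)
s=observe();print(s['clock'],s['ee_pos'],s['force'])
v,e=hookpose([571,165,256,-.1,0]);print(v,e)
R=Ro.from_euler('zx',v[3:5]).as_matrix();print('bend',R@[19,112,0]+v[:3])
E
```

```text
7.0167 [567.71 148.87 252.24] [ 0.41 -0.12 -2.52]
wrist 0.66 12541
scene 0.62 156
side 0.6 189
[569.3  159.32 258.07  -0.09  -0.05] 1.0991179943084717
bend [598.26 269.03 252.73]
```

Request:
drive_tool(series=[[-0.0705,-0.0115,0,0,0,-0.01],[-0.0705,-0.0115,-0.03,0,0,-0.01],[-0.0705,-0.0115,-0.07,0,0,-0.01],[-0.0705,-0.0115,-0.11,0,0,-0.01],[-0.0705,-0.0115,-0.15,0,0,-0.01],[-0.0705,-0.0115,-0.18,0,0,-0.01],[-0.0705,-0.0115,-0.203,0,0,-0.01],[-0.0705,-0.0115,-0.203,0,0,-0.01],[-0.0705,-0.0115,-0.203,0,0,-0.01],[-0.0705,-0.0115,-0.203,0,0,-0.01]])

```text
clock: 8.15
ee_pos: [500.0, 138.9, 52.3]
ee_rot: [[0.136, 0.991, 0.002], [0.991, -0.136, 0.001], [0.001, 0.002, -1.0]]
force: [1.4, 1.0, -2.3]
gripper_width: 17.2
finger_force: 98.7
```

```bash
python3 - <<'E'
from fit import *
np.set_printoptions(precision=2,suppress=True)
for i in range(6): camera('side')
s=observe();print(s['clock'],s['ee_pos'],s['force'],s['ee_rot'])
w=camera('wrist');save(w,'w3')
for q in('hook','hook_bend'):
  for n in('wrist','scene','side'):
    p=camera(n)
    for r in place_of(p,q)[:1]: print(q,n,r['confidence'],r['point'],at(p,r['point'],50))
v,e=hookpose([498,148,52,-.13,0]);print(v,e)
R=Ro.from_euler('zx',v[3:5]).as_matrix();print('bend',R@[19,112,0]+v[:3])
E
```

```text
8.45 [499.69 138.86  52.3 ] [ 0.85  0.13 -1.62] [[ 0.14  0.99  0.  ]
 [ 0.99 -0.14  0.  ]
 [ 0.    0.   -1.  ]]
hook wrist 0.59 [277.0, 252.8] [498.06 147.33  50.  ]
hook scene 0.67 [292.4, 188.7] [493.3  158.97  50.  ]
hook side 0.64 [230.4, 191.8] [514.66 158.66  50.  ]
hook_bend wrist 0.79 [324.1, 15.0] [533.26 257.65  50.  ]
hook_bend scene 0.66 [316.2, 173.5] [534.42 270.3   50.  ]
hook_bend side 0.42 [219.2, 177.2] [537.67 253.38  50.  ]
wrist 0.66 12565
scene 0.68 142
side 0.68 79
[499.22 148.26  54.96  -0.13  -0.01] 1.3535220623016357
bend [532.76 256.79  53.52]
```

View pics/w3.png

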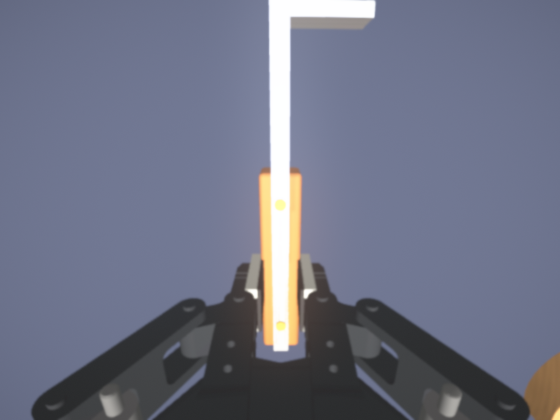

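The bend is at about (533,257,52) and the hook is level. Now I insert: forward, then sideways through the eye.

Request:
drive_tool(series=[[-0.005,0.015,0,0,0,0],[0.0,0.04,0,0,0,0],[0.003,0.065,0,0,0,0],[0.006,0.083,0,0,0,0],[0.006,0.083,0,0,0,0],[0.006,0.083,0,0,0,0],[0.016,0.0816,0,0,0,0],[0.026,0.0802,0,0,0,0],[0.036,0.079,0,0,0,0],[0.046,0.0777,0,0,0,0]])

```text
clock: 10.23
ee_pos: [546.1, 215.4, 50.9]
ee_rot: [[0.137, 0.991, 0.001], [0.991, -0.137, 0.0], [0.0, 0.001, -1.0]]
force: [-0.1, -0.2, -0.8]
gripper_width: 17.2
finger_force: 98.8
```

```bash
python3 - <<'E'
from fit import *
np.set_printoptions(precision=2,suppress=True)
for i in range(4): camera('side')
s=observe();print(s['clock'],s['ee_pos'],s['force'],s['moment'],s['gripper_width'])
P={'scene':camera('scene'),'side':camera('side')}
out=[]
for n,p in P.items():
    c=proj(p,[577,315,50])[0].astype(int)
    out.append(cv2.resize(p['frame'][c[1]-40:c[1]+40,c[0]-40:c[0]+40,::-1],None,fx=5,fy=5,interpolation=cv2.INTER_CUBIC))
cv2.imwrite('pics/eye1.png',np.hstack(out))
E
```

```text
10.4333 [545.05 215.7   50.64] [-0.46 -0.33 -1.61] [ 0.   -0.   -0.03] 17.08143899684393
```

View pics/eye1.png

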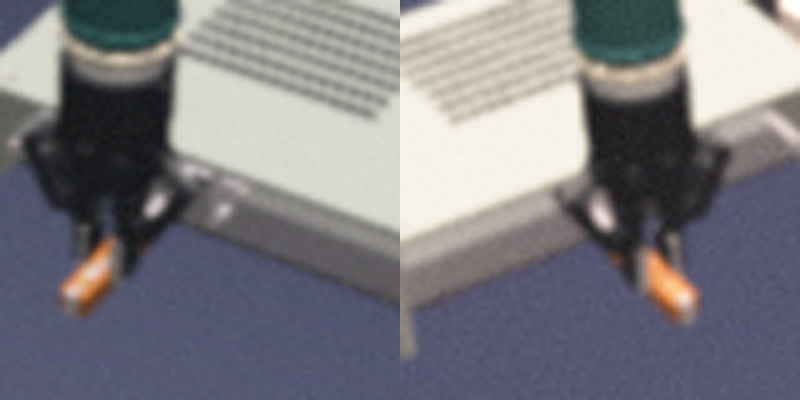

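In the left crop the bend lies at (235,187), behind and across the eye at (222,210), and there is no contact force. Now I pull.

Request:
drive_tool(series=[[-0.0013,-0.01,0,0,0,0],[-0.0033,-0.025,0,0,0,0],[-0.006,-0.045,0,0,0,0],[-0.0087,-0.065,0,0,0,0],[-0.0113,-0.085,0,0,0,0],[-0.014,-0.105,0,0,0,0],[-0.0167,-0.125,0,0,0,0],[-0.019,-0.14,0,0,0,0],[-0.019,-0.14,0,0,0,0]])

```text
clock: 11.28
ee_pos: [524.5, 74.4, 50.7]
ee_rot: [[0.138, 0.99, -0.001], [0.99, -0.138, -0.001], [-0.001, -0.001, -1.0]]
force: [-0.3, 0.2, -2.1]
gripper_width: 17.1
finger_force: 98.8
```

```bash
python3 - <<'E'
from fit import *
np.set_printoptions(precision=2,suppress=True)
s=observe();print(s['clock'],s['ee_pos'],s['force'],s['moment'],s['gripper_width'])
for n in('scene','wrist'):
    p=camera(n)
    for q in ('eye','hook_bend'):
        for r in place_of(p,q)[:2]: print(q,n,r['confidence'],r['point'],at(p,r['point'],50))
save(p,'w4')
E
```

```text
11.2833 [524.48  74.42  50.73] [-0.29  0.19 -2.12] [-0.01  0.08 -0.01] 17.070039437475863
eye scene 0.69 [313.4, 189.7] [559.07 184.13  50.  ]
hook_bend scene 0.67 [313.8, 184.4] [549.65 210.75  50.  ]
hook_bend scene 0.5 [231.4, 319.3] [ 565.9  -375.35   50.  ]
eye wrist 0.86 [333.4, 61.5] [562.41 176.31  50.  ]
hook_bend wrist 0.97 [324.6, 14.0] [560.43 196.07  50.  ]
```

View pics/w4.png

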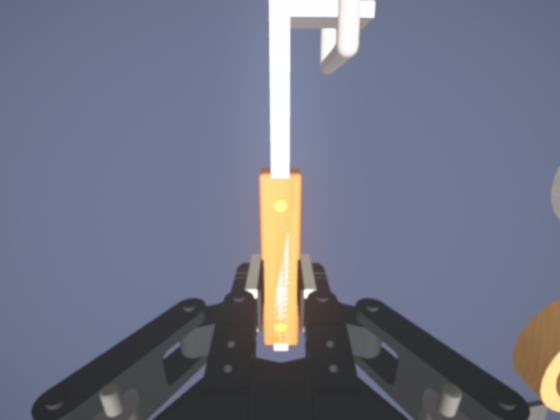

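The eye's ring (340,40) is threaded on the bend (320,10). I continue to the stop.

Request:
drive_tool(series=[[-0.0013,-0.01,0,0,0,0],[-0.0033,-0.025,0,0,0,0],[-0.0053,-0.04,0,0,0,0],[-0.006,-0.046,0,0,0,0],[-0.006,-0.046,0,0,0,0],[-0.0066,-0.05,0,0,0,0],[-0.0066,-0.05,0,0,0,0]])

```text
clock: 12.17
ee_pos: [522.1, 36.7, 51.7]
ee_rot: [[0.14, 0.99, 0.007], [0.99, -0.14, 0.018], [0.019, 0.004, -1.0]]
force: [7.4, 44.0, -7.7]
gripper_width: 16.5
finger_force: 98.7
```

```bash
python3 - <<'E'
from fit import *
np.set_printoptions(precision=2,suppress=True)
s=observe();print(s['clock'],s['ee_pos'],s['force'],s['moment'],s['gripper_width'])
for n in('scene','wrist'):
    p=camera(n)
    for q in ('eye','hook_bend'):
        for r in place_of(p,q)[:1]: print(q,n,r['confidence'],r['point'],at(p,r['point'],50))
E
```

```text
12.1667 [522.05  36.73  51.66] [ 7.42 44.03 -7.66] [ 6.89 -1.16  0.87] 16.4735989168965
eye scene 0.82 [309.9, 196.6] [562.08 146.4   50.  ]
hook_bend scene 0.75 [310.2, 192.1] [554.16 168.04  50.  ]
eye wrist 0.59 [327.6, 32.7] [558.54 149.2   50.  ]
hook_bend wrist 0.56 [314.0, 15.1] [553.29 157.17  50.  ]
```

At the stop (44 N). Unhook: ease forward, slide out sideways, then look.

Request:
drive_tool(series=[[0.0015,0.011,0,0,0,0],[0.0025,0.019,0,0,0,0],[0.0025,0.019,0,0,0,0],[-0.0075,0.0204,0,0,0,0],[-0.0175,0.0217,0,0,0,0],[-0.0275,0.023,0,0,0,0],[-0.0425,0.025,0,0,0,0],[-0.06,0.027,0,0,0,0],[-0.06,0.027,0,0,0,0]])

```text
clock: 13.22
ee_pos: [453.4, 52.7, 49.4]
ee_rot: [[0.137, 0.991, -0.006], [0.991, -0.137, -0.0], [-0.001, -0.006, -1.0]]
force: [0.3, -0.4, -2.5]
gripper_width: 17.2
finger_force: 99.1
```

```bash
python3 - <<'E'
from fit import *
np.set_printoptions(precision=2,suppress=True)
camera('scene');s=observe();print(s['clock'],s['ee_pos'],s['force'],s['moment'],s['gripper_width'],s['ee_rot'])
for n in('scene','wrist'):
    p=camera(n)
    for q in ('eye','hook_bend','hook'):
        for r in place_of(p,q)[:1]: print(q,n,r['confidence'],r['point'],at(p,r['point'],50))
E
```

```text
13.2667 [455.73  52.71  49.94] [ 0.28 -0.95 -2.03] [-0.06 -0.02 -0.02] 17.009411004685234 [[ 0.14  0.99 -0.  ]
 [ 0.99 -0.14 -0.  ]
 [-0.   -0.   -1.  ]]
eye scene 0.69 [307.9, 192.6] [548.24 162.4   50.  ]
hook_bend scene 0.63 [293.6, 183.8] [486.27 184.49  50.  ]
hook scene 0.68 [267.6, 203.3] [451.05  57.44  50.  ]
eye wrist 0.62 [466.3, 57.9] [558.88 147.62  50.  ]
hook_bend wrist 0.93 [322.5, 15.4] [494.18 172.13  50.  ]
hook wrist 0.65 [276.7, 252.8] [458.51  61.91  50.  ]
```

Request:
drive_tool(series=[[-0.03,-0.035,0,0,0,0],[-0.055,-0.065,0,0,0,0],[-0.055,-0.083,-0.015,0,0,0],[-0.055,-0.083,-0.03,0,0,0],[-0.055,-0.083,-0.04,0,0,0],[-0.055,-0.083,-0.0425,0,0,0],[-0.055,-0.083,-0.0425,0,0,0],[-0.055,-0.083,-0.0425,0,0,0]])

```text
clock: 14.33
ee_pos: [404.5, -29.3, 8.3]
ee_rot: [[0.135, 0.991, 0.0], [0.991, -0.135, 0.0], [0.0, 0.0, -1.0]]
force: [0.4, -0.4, -1.1]
gripper_width: 17.0
finger_force: 99.1
```

Request:
drive_tool(series=[[0,0,0,0,0,0],[0,0,0,0,0,0],[0,0,0,0,0,0],[0,0,0,0,0,0],[0,0,0.02,0,0,0],[0,0,0.06,0,0,0],[0,0,0.1,0,0,0],[0,0,0.14,0,0,0],[0,0,0.18,0,0,0],[0,0,0.22,0,0,0]], jaw=0.0)

```text
clock: 15.17
ee_pos: [403.5, -29.5, 230.5]
ee_rot: [[0.136, 0.991, 0.001], [0.991, -0.136, -0.0], [0.0, 0.001, -1.0]]
force: [0.4, -0.3, -0.2]
gripper_width: 42.8
finger_force: 0.0
```

```bash
python3 - <<'E'
from fit import *
np.set_printoptions(precision=2,suppress=True)
P={n:camera(n) for n in('scene','side','wrist')}
s=observe();print(s['clock'],s['ee_pos'],s['force'])
for q,z in dict(hook=9,hook_bend=9,crate_top=50,crate_top_single_end=140,crate_low=0,crate_low_pair_end=90,eye=50,tape_roll=18,flat_file=4).items():
    for n,p in P.items():
        for r in place_of(p,q)[:1]: print(q,n,r['confidence'],r['point'],at(p,r['point'],z))
a=P['scene']['frame'][:,:,::-1]
cv2.imwrite('pics/s5.png',cv2.resize(a[100:400,100:500],None,fx=2,fy=2,interpolation=2))
E
```

```text
15.3167 [406.95 -30.01 232.95] [-0.58 -0.92 -0.45]
hook scene 0.84 [244.0, 223.2] [403.9  -20.38   9.  ]
hook wrist 0.56 [274.9, 173.8] [405.92 -22.47   9.  ]
hook_bend scene 0.9 [271.3, 202.7] [439.41 106.43   9.  ]
hook_bend side 0.76 [231.8, 222.1] [447.07  69.42   9.  ]
hook_bend wrist 0.73 [288.0, 77.0] [437.39  89.96   9.  ]
crate_top scene 0.72 [232.0, 308.0] [ 550.14 -344.87   50.  ]
crate_top side 0.55 [347.8, 260.5] [ 563.89 -341.57   50.  ]
crate_top wrist 0.71 [398.4, 368.6] [ 551.04 -335.6    50.  ]
crate_top_single_end scene 0.75 [314.6, 327.1] [ 781.1  -360.97  140.  ]
crate_top_single_end side 0.61 [220.6, 178.6] [468.57 140.04 140.  ]
crate_top_single_end wrist 0.68 [288.8, 78.3] [430.67  74.87 140.  ]
crate_low scene 0.91 [233.3, 321.2] [ 553.19 -351.5     0.  ]
crate_low side 0.9 [345.9, 272.3] [ 561.72 -339.95    0.  ]
crate_low wrist 0.95 [387.9, 349.8] [ 552.47 -347.24    0.  ]
crate_low_pair_end scene 0.69 [270.7, 310.6] [ 656.49 -333.13   90.  ]
eye scene 0.65 [308.3, 194.9] [553.99 152.1   50.  ]
eye side 0.97 [242.6, 186.9] [562.61 151.3   50.  ]
tape_roll scene 0.7 [345.1, 275.0] [770.81 -90.91  18.  ]
tape_roll side 0.59 [326.0, 200.5] [748.  -72.8  18. ]
tape_roll wrist 0.59 [534.1, 168.7] [749.87 -58.95  18.  ]
flat_file scene 0.66 [311.5, 327.4] [ 747.9  -282.27    4.  ]
flat_file side 0.31 [240.3, 187.1] [591.46 205.13   4.  ]
flat_file wrist 0.74 [505.2, 303.2] [ 747.26 -283.46    4.  ]
```

View pics/s5.png

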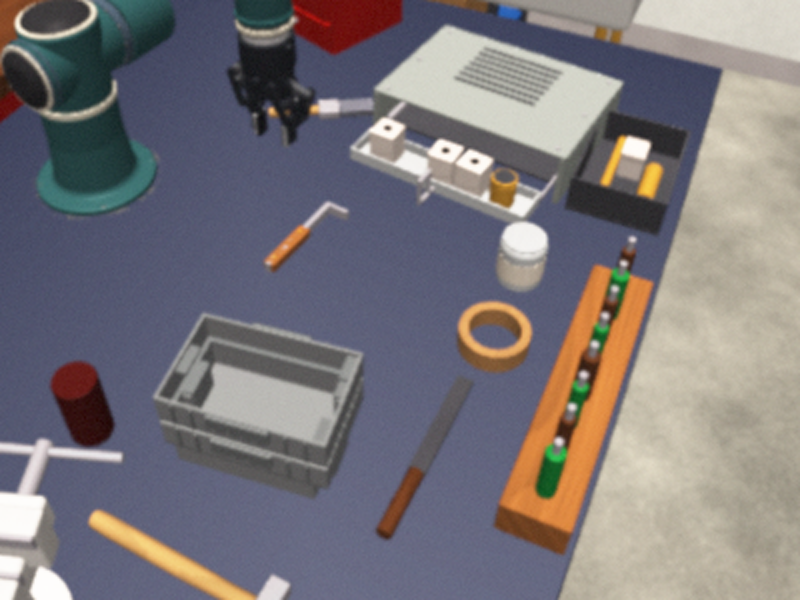

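Scene view: the tray is out with three stones at (387,140), (445,160) and (475,172), and one cup at (503,187). The hook lies flat at (305,235), unhooked. Next I look at the crates.

Request:
drive_tool(series=[[0.093,-0.315,0.1,0,0,-0.429],[0.093,-0.315,0.1,0,0,-0.429],[0.093,-0.315,0.1,0,0,-0.429],[0.093,-0.315,0.1,0,0,-0.429],[0.093,-0.315,0.1,0,0,-0.429],[0.093,-0.315,0.1,0,0,-0.429],[0.093,-0.315,0.1,0,0,-0.429],[0.093,-0.315,0.1,0,0,-0.429],[0.093,-0.315,0.1,0,0,-0.429],[0.093,-0.315,0.1,0,0,-0.429]])

```text
clock: 17.5
ee_pos: [497.8, -348.6, 329.0]
ee_rot: [[0.985, 0.174, 0.001], [0.174, -0.985, -0.002], [0.001, 0.002, -1.0]]
force: [0.2, 1.0, -0.6]
gripper_width: 43.0
finger_force: 0.0
```

Request:
drive_tool(series=[[0,0,0,0,0,-0.03],[0,0,0,0,0,-0.03],[0,0,0,0,0,-0.03],[0,0,0,0,0,-0.03]])

```text
clock: 17.83
ee_pos: [496.9, -344.5, 328.1]
ee_rot: [[0.996, 0.092, -0.0], [0.092, -0.996, 0.0], [-0.0, -0.0, -1.0]]
force: [-0.0, 1.0, 0.1]
gripper_width: 42.4
finger_force: 0.0
```

```bash
python3 - <<'E'
from fit import *
np.set_printoptions(precision=2,suppress=True)
s=observe();print(s['clock'],s['ee_pos'],s['ee_rot'][:2],s['joint_pos'])
w=camera('wrist');save(w,'w6');s=observe();print(s['ee_pos'])
for q,z in dict(crate_top=50,crate_top_single_end=140,crate_low=0,crate_low_pair_end=90).items():
    for r in place_of(w,q)[:1]: print(q,r['confidence'],r['point'],at(w,r['point'],z))
import pickle;pickle.dump(w,open('w6.pkl','wb'))
E
```

```text
17.8333 [ 496.85 -344.47  328.06] [[ 1.    0.09 -0.  ]
 [ 0.09 -1.    0.  ]] [-37.09   4.99  93.61   0.    81.42  47.6 ]
[ 496.88 -344.4   328.17]
crate_top 0.9 [286.2, 129.8] [ 556.4  -347.39   50.  ]
crate_top_single_end 0.58 [290.2, 228.5] [ 445.15 -361.7   140.  ]
```

View pics/w6.png

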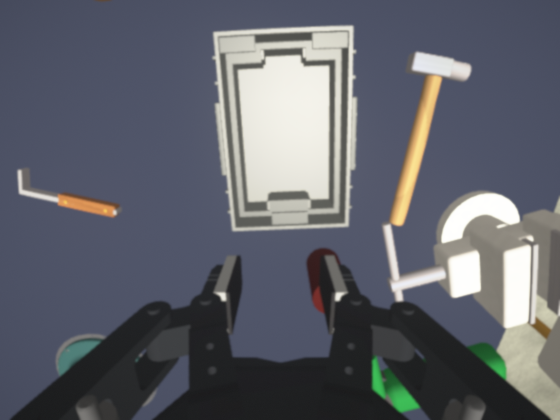

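Wrist view: rim corners at (214,33), (353,27), (350,227) and (232,230). The pair-lug end is at the top (+x), and the hand grips are at (220,140) and (354,132).

```bash
python3 - <<'E'
from fit import *
import pickle
np.set_printoptions(precision=1,suppress=True)
w=pickle.load(open('w6.pkl','rb'))
c=np.array([at(w,p,140)[:2] for p in((214,33),(353,27),(350,227),(232,230))]);print(c)
print(np.linalg.norm(c-np.roll(c,-1,0),axis=1))
def f(v):
    R=Ro.from_euler('z',v[2]).as_matrix()
    X=np.array([[109,71,140],[109,-71,140],[-109,-71,140],[-109,71,140]])@R.T+[v[0],v[1],0]
    return (proj(w,X)-[(214,33),(353,27),(350,227),(232,230)]).ravel()
from scipy.optimize import least_squares
r=least_squares(f,[552,-347,.09]);v=r.x;print(v,np.degrees(v[2]),r.fun)
R=Ro.from_euler('z',v[2]).as_matrix()
print('grip+y',R@[0,72,0]+[v[0],v[1],0],'grip-y',R@[0,-72,0]+[v[0],v[1],0])
print(proj(w,(np.array([[x,y,140] for y in(77,67,-67,-77) for x in(-40,40)])@R.T+[v[0],v[1],0])))
E
```

```text
[[ 650.4 -262.5]
 [ 669.3 -402.6]
 [ 453.9 -434.4]
 [ 436.5 -290.9]]
[141.3 217.7 144.5 215.8]
[ 552.3 -347.5    0.1] 7.791982760740349 [-0.1 -0.3  0.6 -0.6 -1.4 -0.2  0.8  1.4]
grip+y [ 542.6 -276.2    0. ] grip-y [ 562.1 -418.9    0. ]
[[222.  176.3]
 [214.7 103.4]
 [230.6 175.9]
 [223.9 102.9]
 [347.  171.1]
 [348.7  97.5]
 [355.7 170.8]
 [357.9  97.2]]
```

Request:
drive_tool(series=[[0.035,-0.04,-0.03,0,0,0.014],[0.0652,-0.0745,-0.06,0,0,0.014],[0.0652,-0.0745,-0.1,0,0,0.014],[0.0652,-0.0745,-0.14,0,0,0.014],[0.0652,-0.0745,-0.17,0,0,0.014],[0.0652,-0.0745,-0.19,0,0,0.014],[0.0652,-0.0745,-0.205,0,0,0.014],[0.0652,-0.0745,-0.212,0,0,0.014],[0.0652,-0.0745,-0.212,0,0,0.014],[0.0652,-0.0745,-0.212,0,0,0.014]], jaw=-0.1)

```text
clock: 18.92
ee_pos: [563.2, -419.9, 118.3]
ee_rot: [[0.991, 0.134, 0.002], [0.134, -0.991, -0.002], [0.002, 0.002, -1.0]]
force: [0.6, 0.0, -0.6]
gripper_width: 38.4
finger_force: 0.0
```

Request:
drive_tool(series=[[0,0,0,0,0,0],[0,0,0,0,0,0],[0,0,0,0,0,0],[0,0,0,0,0,0],[0,0,0,0,0,0],[0,0,0,0,0,0],[0,0,0,0,0,0]], jaw=-1, force=110)

```text
clock: 19.5
ee_pos: [563.6, -419.5, 119.9]
ee_rot: [[0.991, 0.134, 0.004], [0.134, -0.991, -0.002], [0.004, 0.002, -1.0]]
force: [-0.5, 2.2, 5.5]
gripper_width: 7.4
finger_force: 108.2
```

Request:
drive_tool(series=[[0,0,0.01,0,0,0],[0,0,0.02,0,0,0],[0,0,0.03,0,0,0],[0,0,0.045,0,0,0],[0,0,0.06,0,0,0],[0,0,0.075,0,0,0],[0,0,0.09,0,0,0],[0,0,0.12,0,0,0],[0,0,0.15,0,0,0],[0,0,0.18,0,0,0]])

```text
clock: 20.33
ee_pos: [561.9, -419.1, 298.7]
ee_rot: [[0.991, 0.133, 0.0], [0.133, -0.991, -0.0], [0.0, 0.0, -1.0]]
force: [-0.6, 0.0, -2.6]
gripper_width: 7.5
finger_force: 107.9
```

```bash
python3 - <<'E'
from fit import *
np.set_printoptions(precision=2,suppress=True)
w=camera('wrist');s=observe();print(s['clock'],s['ee_pos'],s['force'],s['moment'],s['gripper_width'])
sc=camera('side')
out=np.hstack([cv2.resize(w['frame'],(400,300)),cv2.resize(sc['frame'][140:380,200:520],(400,300))])
cv2.imwrite('pics/lift.png',out[:,:,::-1])
E
```

```text
20.3833 [ 564.34 -421.03  307.73] [ 1.94 -1.9   3.26] [-0.34 -0.28 -0.07] 7.669520047466657
```

View pics/lift.png

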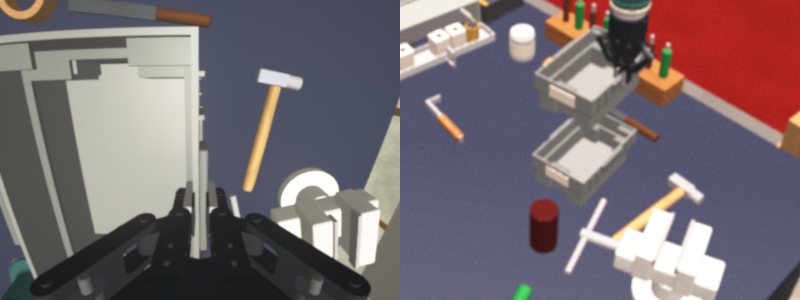

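The crate is lifted level and free of the lower one (side crop: upper crate at (590,80), lower at (585,155)). I turn it 180° while carrying it to the parking place.

Request:
drive_tool(series=[[0,0.013,0,0,0,0.0333],[0,0.026,0,0,0,0.0667],[0,0.039,0,0,0,0.1],[0,0.052,0,0,0,0.1333],[0,0.065,0,0,0,0.1667],[0,0.078,0,0,0,0.2],[0,0.091,0,0,0,0.2333],[0,0.104,0,0,0,0.2667],[0,0.117,0,0,0,0.3],[0,0.13,0,0,0,0.3333]])

```text
clock: 21.27
ee_pos: [561.7, -288.3, 295.7]
ee_rot: [[0.375, 0.927, -0.001], [0.927, -0.375, 0.001], [0.0, -0.001, -1.0]]
force: [0.6, 0.2, -3.3]
gripper_width: 7.3
finger_force: 107.9
```

Request:
drive_tool(series=[[0,0.013,0,0,0,0.0333],[0,0.026,0,0,0,0.0667],[0,0.039,0,0,0,0.1],[0,0.052,0,0,0,0.1333],[0,0.065,0,0,0,0.1667],[0,0.078,0,0,0,0.2],[0,0.091,0,0,0,0.2333],[0,0.104,0,0,0,0.2667],[0,0.117,0,0,0,0.3],[0,0.13,0,0,0,0.3333]])

```text
clock: 22.1
ee_pos: [561.6, -158.3, 295.8]
ee_rot: [[-0.615, 0.789, -0.001], [0.789, 0.615, 0.001], [0.001, -0.0, -1.0]]
force: [0.4, 0.8, -2.5]
gripper_width: 7.2
finger_force: 107.9
```

Request:
drive_tool(series=[[0,0.013,0,0,0,0.0333],[0,0.026,0,0,0,0.0667],[0,0.039,0,0,0,0.1],[0,0.052,0,0,0,0.1333],[0,0.065,0,0,0,0.1667],[0,0.078,0,0,0,0.2],[0,0.091,0,0,0,0.2333],[0,0.104,0,0,0,0.2667],[0,0.117,0,0,0,0.3],[0,0.13,0,0,0,0.3333]])

```text
clock: 22.93
ee_pos: [561.4, -28.3, 295.7]
ee_rot: [[-0.99, -0.138, -0.001], [-0.138, 0.99, 0.001], [0.001, 0.001, -1.0]]
force: [0.1, 0.3, -3.7]
gripper_width: 7.8
finger_force: 107.9
```

```bash
python3 - <<'E'
from h import *
for i in range(5): camera('side')
np.set_printoptions(precision=2,suppress=True)
s=observe();print(s['clock'],s['ee_pos'],s['force'],s['moment'],s['gripper_width'],s['joint_pos'],s['ee_rot'])
E
```

```text
23.1833 [561.78 -29.46 295.97] [ 0.31 -0.14 -2.96] [0.21 0.05 0.02] 7.507461348935967 [  -5.53    1.    101.1    -0.02   77.94 -103.07] [[-0.99 -0.13 -0.  ]
 [-0.13  0.99 -0.  ]
 [ 0.   -0.   -1.  ]]
```

Request:
drive_tool(series=[[0,0,-0.04,0,0,0],[0,0,-0.08,0,0,0],[0,0,-0.12,0,0,0],[0,0,-0.16,0,0,0],[0,0,-0.19,0,0,0],[0,0,-0.21,0,0,0],[0,0,-0.22,0,0,0],[0,0,-0.225,0,0,0],[0,0,-0.23,0,0,0],[0,0,-0.23,0,0,0]])

```text
clock: 24.02
ee_pos: [561.9, -29.7, 70.0]
ee_rot: [[-0.991, -0.132, -0.002], [-0.132, 0.991, -0.0], [0.002, 0.0, -1.0]]
force: [-6.3, 0.3, 8.0]
gripper_width: 7.5
finger_force: 109.6
```

Request:
drive_tool(series=[[0,0,0,0,0,0],[0,0,0,0,0,0],[0,0,0,0,0,0],[0,0,0,0,0,0],[0,0,0.04,0,0,0],[0,0,0.08,0,0,0],[0,0,0.12,0,0,0],[0,0,0.16,0,0,0],[0,0.02,0.2,0,0,-0.04],[0.02,0.06,0.2,0,0,-0.08]], jaw=0.0)

```text
clock: 24.85
ee_pos: [582.8, 22.7, 276.4]
ee_rot: [[-0.993, 0.121, 0.015], [0.121, 0.993, -0.002], [-0.015, -0.0, -1.0]]
force: [2.5, 0.0, 1.8]
gripper_width: 42.4
finger_force: 0.0
```

Request:
drive_tool(series=[[0.068,0.19,0.064,0,0,-0.006],[0.068,0.19,0.064,0,0,-0.006],[0.068,0.19,0.064,0,0,-0.006],[0.068,0.19,0.064,0,0,-0.006],[0.068,0.19,0.064,0,0,-0.006],[0.068,0.19,0.064,0,0,-0.006],[0.068,0.19,0.064,0,0,-0.006],[0.068,0.19,0.064,0,0,-0.006],[0.068,0.19,0.064,0,0,-0.006]])

```text
clock: 25.6
ee_pos: [647.0, 213.9, 329.0]
ee_rot: [[-0.991, 0.13, -0.001], [0.13, 0.991, -0.001], [0.001, -0.001, -1.0]]
force: [-0.4, 0.1, 0.8]
gripper_width: 42.8
finger_force: 0.0
```

```bash
cat > items.py <<'E'
from fit import *
import pickle
np.set_printoptions(precision=1,suppress=True)
def items():
    for i in range(3): camera('side')
    w=camera('wrist');s=observe();print(s['clock'],s['ee_pos'],s['ee_rot'][0][:2],s['joint_pos'])
    pickle.dump(w,open('w7.pkl','wb'))
    for q,z in(('stone1',53),('cup1',49)):
        for r in place_of(w,q): print(q,round(r['confidence'],2),r['point'],at(w,r['point'],z))
        for r in masks_of(w,q): 
            if r['confidence']>.3: print(' mask',q,round(r['confidence'],2),r['point'],r['region'].sum(), cv2.minAreaRect(np.argwhere(r['region'])[:,::-1].astype(np.float32)))
    return w
E
python3 - <<'E'
from items import *
save(items(),'w7')
E
```

```text
25.8 [647.2 213.7 329.6] [-1.   0.1] [ 16.2  13.5  83.7  -0.   82.8 -66.3]
stone1 0.85 [285.7, 26.9] [459.1 245.1  53. ]
stone1 0.81 [287.4, 118.6] [572.8 233.   53. ]
stone1 0.79 [287.0, 158.3] [627.1 225.7  53. ]
 mask stone1 0.82 [285.9, 23.2] 1970 ((287.0, 25.0), (50.0, 40.0), 90.0)
 mask stone1 0.8 [288.4, 159.3] 1358 ((286.0, 158.5), (39.0, 36.0), 90.0)
 mask stone1 0.63 [286.7, 116.6] 1282 ((286.05877685546875, 118.29277801513672), (36.734798431396484, 35.87205123901367), 87.39744567871094)
cup1 0.86 [284.0, 195.5] [682.4 214.4  49. ]
cup1 0.43 [286.5, 159.7] [629.6 224.7  49. ]
 mask cup1 0.93 [282.7, 196.4] 855 ((285.0, 196.5), (33.0, 30.0), 90.0)
```

View pics/w7.png

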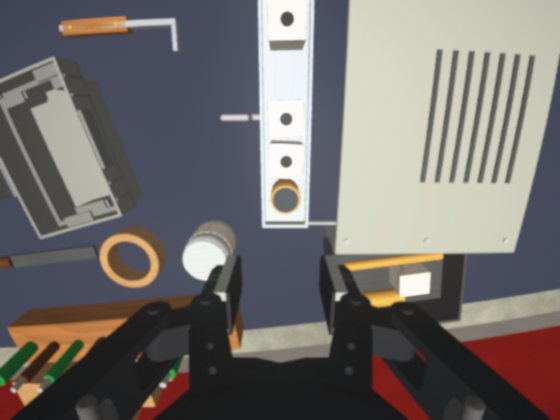

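The row stands along the tray: stone bores at (287,18), (286,118) and (286,160), cup rim at (285,197). The stones are square to the tray, and there is no second cup.

```bash
python3 - <<'E'
from items import *
w=pickle.load(open('w7.pkl','rb'))
for uv,z in(((287,18),84),((286,118.5),84),((286,161),84),((285,197),76)): print(at(w,uv,z))
f=lambda uv,z:at(w,uv,z)[:2]
print('rim',f((262,226),42),f((308,226),42),f((265,4),42),f((311,4),42))
print('hood edge z100',f((351,0),100),f((337,252),100))
for p in((f((265,4),42)-f((262,226),42)),(f((351,0),100)-f((337,252),100))): print(np.degrees(np.arctan2(p[1],p[0])))
E
```

```text
[457.6 246.3  84. ]
[571.9 230.6  84. ]
[625.9 223.8  84. ]
[677.3 216.1  76. ]
rim [729.4 173.4] [738.9 245.5] [425.6 222.5] [433.3 281.6]
hood edge z100 [452.3 318.9] [760.3 279.5]
170.80456059376343
172.7064321883948
```

Request:
drive_tool(series=[[-0.0213,0.0101,-0.04,0,0,0],[-0.0213,0.0101,-0.08,0,0,0],[-0.0213,0.0101,-0.12,0,0,0],[-0.0213,0.0101,-0.16,0,0,0],[-0.0213,0.0101,-0.2,0,0,0],[-0.0213,0.0101,-0.23,0,0,0],[-0.0213,0.0101,-0.255,0,0,0],[-0.0213,0.0101,-0.275,0,0,0],[-0.0213,0.0101,-0.283,0,0,0],[-0.0213,0.0101,-0.283,0,0,0]], jaw=0.7)

```text
clock: 26.83
ee_pos: [624.1, 224.5, 44.0]
ee_rot: [[-0.992, 0.13, -0.005], [0.13, 0.992, -0.002], [0.005, -0.002, -1.0]]
force: [-0.0, 0.0, 0.4]
gripper_width: 72.7
finger_force: 0.0
```

Request:
drive_tool(series=[[0,0,0,0,0,0],[0,0,0,0,0,0],[0,0,0,0,0,0],[0,0,0,0,0,0],[0,0,0,0,0,0],[0,0,0,0,0,0]], jaw=-1, force=60)

```text
clock: 27.33
ee_pos: [628.2, 225.9, 49.6]
ee_rot: [[-0.992, 0.129, 0.005], [0.129, 0.992, 0.001], [-0.004, 0.002, -1.0]]
force: [0.9, -0.9, 6.7]
gripper_width: 45.3
finger_force: 62.4
```

Request:
drive_tool(series=[[0,0,0.03,0,0,0],[0,0,0.07,0,0,0],[0,0,0.11,0,0,0],[0,-0.02,0.14,0,0,0],[0,-0.06,0.14,0,0,0.02],[0,-0.1,0.14,0,0,0.04],[0,-0.14,0.14,0,0,0.06],[0,-0.18,0.14,0,0,0.085],[0,-0.22,0.14,0,0,0.085],[0,-0.26,0.14,0,0,0.085]])

```text
clock: 28.17
ee_pos: [625.0, -36.2, 186.3]
ee_rot: [[-0.991, -0.137, -0.001], [-0.137, 0.991, 0.0], [0.001, 0.001, -1.0]]
force: [0.1, 0.7, -3.5]
gripper_width: 45.7
finger_force: 62.9
```

Request:
drive_tool(series=[[0,-0.04,0,0,0,0],[-0.002,-0.08,0,0,0,0],[-0.005,-0.12,0,0,0,0],[-0.01,-0.16,0,0,0,0],[-0.01,-0.2,0,0,0,0],[-0.01,-0.24,0,0,0,0],[-0.01,-0.275,0,0,0,0],[-0.01,-0.295,0,0,0,0],[-0.01,-0.3026,0,0,0,0],[-0.01,-0.3026,0,0,0,0]])

```text
clock: 29.0
ee_pos: [615.2, -339.1, 185.9]
ee_rot: [[-0.991, -0.134, -0.001], [-0.134, 0.991, 0.001], [0.001, 0.001, -1.0]]
force: [0.2, 0.9, -3.6]
gripper_width: 45.1
finger_force: 62.9
```

```bash
python3 - <<'E'
from items import *
for i in range(3): camera('side')
s=observe();print(s['clock'],s['ee_pos'],s['force'],s['ee_rot'][0],s['gripper_width'],s['joint_pos'])
w=camera('wrist');save(w,'w8');pickle.dump(w,open('w8.pkl','wb'))
for q,z in dict(crate_low=0,crate_low_pair_end=90).items():
    for r in place_of(w,q)[:1]: print(q,r['confidence'],r['point'],at(w,r['point'],z))
print(proj(w,np.array([[x,y,90] for x,y in((109,71),(109,-71),(-109,-71),(-109,71))])@Ro.from_euler('z',.136).as_matrix().T+[552.3,-347.5,0]))
E
```

```text
29.15 [ 616.  -335.6  186.3] [-0.7  0.9 -3.4] [-1.  -0.1 -0. ] 45.48417113088816 [ -30.6   19.6   90.9    0.1   69.5 -128.6]
crate_low 0.96 [277.8, 133.3] [ 555.  -346.4    0. ]
[[353.7 259. ]
 [199.2 258.7]
 [176.9 -17. ]
 [375.5 -16.5]]
```

View pics/w8.png

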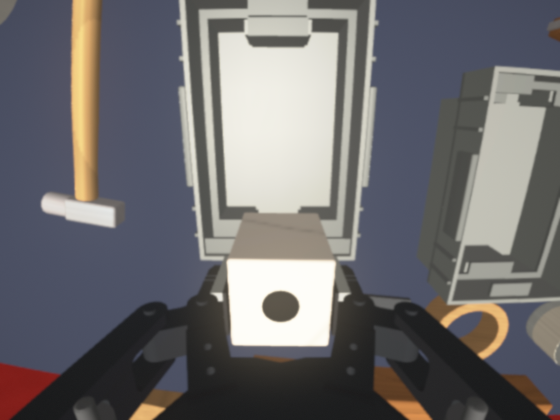

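The crate rim shows where predicted, with corners (202,258) and (355,258). The stone is held square, so I lower it.

Request:
drive_tool(series=[[0,0,-0.03,0,0,0],[0,0,-0.06,0,0,0],[0,0,-0.09,0,0,0],[0,0,-0.115,0,0,0],[0,0,-0.135,0,0,0],[0,0,-0.148,0,0,0],[0,0,-0.154,0,0,0],[0,0,-0.157,0,0,0],[0,0,-0.157,0,0,0],[0,0,-0.158,0,0,0]])

```text
clock: 30.13
ee_pos: [617.3, -337.1, 31.7]
ee_rot: [[-0.991, -0.137, 0.002], [-0.137, 0.991, -0.001], [-0.002, -0.001, -1.0]]
force: [-4.5, 3.3, 10.5]
gripper_width: 45.2
finger_force: 64.3
```

Request:
drive_tool(series=[[0,0,0,0,0,0],[0,0,0,0,0,0],[0,0,0,0,0,0],[0,0,0,0,0,0],[0,0,0.03,0,0,0],[0,0,0.07,0,0,0],[0,0,0.11,0,0,0],[0,0.02,0.14,0,0,0],[0,0.05,0.158,0,0,-0.02],[0,0.09,0.158,0,0,-0.04]], jaw=0.35)

```text
clock: 30.97
ee_pos: [619.8, -250.4, 194.3]
ee_rot: [[-1.0, -0.005, 0.011], [-0.005, 1.0, -0.006], [-0.011, -0.006, -1.0]]
force: [1.1, 0.3, 0.2]
gripper_width: 57.3
finger_force: 0.0
```

Request:
drive_tool(series=[[0,0.04,0.01,0,0,-0.046],[0,0.08,0.02,0,0,-0.046],[-0.01,0.12,0.02,0,0,-0.046],[-0.02,0.16,0.02,0,0,-0.046],[-0.03,0.2,0.02,0,0,-0.046],[-0.04,0.24,0.02,0,0,-0.046],[-0.044,0.28,0.02,0,0,-0.046],[-0.044,0.32,0.02,0,0,-0.046],[-0.044,0.36,0.02,0,0,-0.046],[-0.044,0.4,0.02,0,0,-0.046]], jaw=0.7)

```text
clock: 31.8
ee_pos: [572.0, 154.6, 207.4]
ee_rot: [[-0.991, 0.133, 0.001], [0.133, 0.991, 0.0], [-0.001, 0.0, -1.0]]
force: [1.0, -0.3, -0.7]
gripper_width: 72.4
finger_force: 0.0
```

Request:
drive_tool(series=[[0,0.04,0,0,0,0],[0,0.07,0,0,0,0],[0,0.0794,0,0,0,0],[0,0.0794,0,0,0,0],[0,0.0794,0,0,0,0]])

```text
clock: 32.22
ee_pos: [572.1, 231.9, 206.7]
ee_rot: [[-0.991, 0.131, -0.0], [0.131, 0.991, -0.001], [-0.0, -0.001, -1.0]]
force: [1.1, 0.0, 0.5]
gripper_width: 72.3
finger_force: 0.0
```

```bash
cat > chk.py <<'E'
from items import *
for i in range(2): camera('side')
s=observe();print(s['clock'],s['ee_pos'],s['force'],s['ee_rot'][0],s['gripper_width'])
for n in('scene','side','wrist'):
    p=camera(n)
    for q,z in(('stone1',53),('cup1',49)):
        for r in place_of(p,q):
            if r['confidence']>.4: print(n,q,round(r['confidence'],2),np.array(r['point']),at(p,r['point'],z))
    save(p,'chk_'+n)
E
python3 chk.py
```

```text
32.3167 [572.3 230.6 206.7] [ 1.  -0.7  0.1] [-1.   0.1 -0. ] 72.56307873338127
scene stone1 0.68 [257.  319.8] [ 625.8 -350.3   53. ]
scene stone1 0.62 [321.9 184.3] [575.5 219.5  53. ]
scene stone1 0.54 [295.6 170.7] [464.2 250.7  53. ]
scene cup1 0.51 [353.5 193.4] [686.5 224.4  49. ]
side stone1 0.85 [230.1 175.3] [570.6 232.1  53. ]
side stone1 0.76 [358.4 249.7] [ 618.4 -334.3   53. ]
side stone1 0.71 [243.6 241.4] [389.3 -69.1  53. ]
side stone1 0.61 [202.6 186.9] [459.  244.4  53. ]
side cup1 0.71 [313.  334.8] [ 300.2 -463.5   49. ]
side cup1 0.61 [254.  166.6] [670.2 218.8  49. ]
side cup1 0.57 [229.4 174.3] [575.7 243.2  49. ]
wrist stone1 0.92 [281.6  78.7] [459.5 247.4  53. ]
wrist stone1 0.63 [283.2 193.3] [570.6 234.3  53. ]
wrist cup1 0.76 [279.4 285.5] [683.8 215.   49. ]
```

Request:
drive_tool(series=[[0,0,-0.04,0,0,0],[0,0,-0.08,0,0,0],[0,0,-0.11,0,0,0],[0,0,-0.135,0,0,0],[0,0,-0.152,0,0,0],[0,0,-0.16,0,0,0],[0,0,-0.16,0,0,0],[0,0,-0.16,0,0,0]])

```text
clock: 33.43
ee_pos: [572.1, 232.3, 47.0]
ee_rot: [[-0.991, 0.132, -0.001], [0.132, 0.991, -0.0], [0.001, -0.0, -1.0]]
force: [0.2, 1.0, -1.0]
gripper_width: 72.6
finger_force: 0.7
```

Request:
drive_tool(series=[[0,0,0,0,0,0],[0,0,0,0,0,0],[0,0,0,0,0,0],[0,0,0,0,0,0],[0,0,0,0,0,0],[0,0,0,0,0,0]], jaw=-1)

```text
clock: 33.93
ee_pos: [573.4, 232.0, 48.7]
ee_rot: [[-0.991, 0.133, 0.003], [0.133, 0.991, 0.0], [-0.003, 0.001, -1.0]]
force: [-0.4, -0.9, 6.4]
gripper_width: 45.3
finger_force: 61.6
```

Request:
drive_tool(series=[[0,0,0.03,0,0,0],[0,0,0.07,0,0,0],[0,0,0.11,0,0,0],[0,-0.02,0.14,0,0,0],[0,-0.06,0.14,0,0,0.02],[0,-0.1,0.14,0,0,0.04],[0,-0.14,0.14,0,0,0.06],[0,-0.18,0.14,0,0,0.086],[0,-0.22,0.14,0,0,0.086],[0,-0.26,0.14,0,0,0.086]])

```text
clock: 34.77
ee_pos: [571.0, -29.7, 186.3]
ee_rot: [[-0.991, -0.137, -0.001], [-0.137, 0.991, 0.0], [0.001, 0.0, -1.0]]
force: [0.7, 0.2, -3.5]
gripper_width: 45.8
finger_force: 61.7
```

Request:
drive_tool(series=[[0,-0.04,0,0,0,0],[-0.002,-0.08,0,0,0,0],[-0.006,-0.12,0,0,0,0],[-0.01,-0.16,0,0,0,0],[-0.0135,-0.2,0,0,0,0],[-0.0135,-0.24,0,0,0,0],[-0.0135,-0.28,0,0,0,0],[-0.0135,-0.305,0,0,0,0],[-0.0135,-0.3169,0,0,0,0],[-0.0135,-0.3169,0,0,0,0]])

```text
clock: 35.6
ee_pos: [557.7, -347.5, 186.0]
ee_rot: [[-0.991, -0.133, -0.001], [-0.133, 0.991, -0.0], [0.001, -0.0, -1.0]]
force: [0.7, 0.5, -2.0]
gripper_width: 45.6
finger_force: 61.9
```

Request:
drive_tool(series=[[0,0,-0.03,0,0,0],[0,0,-0.06,0,0,0],[0,0,-0.09,0,0,0],[0,0,-0.115,0,0,0],[0,0,-0.135,0,0,0],[0,0,-0.148,0,0,0],[0,0,-0.154,0,0,0],[0,0,-0.157,0,0,0],[0,0,-0.157,0,0,0],[0,0,-0.158,0,0,0]])

```text
clock: 36.43
ee_pos: [559.8, -344.4, 30.8]
ee_rot: [[-0.991, -0.137, 0.002], [-0.137, 0.991, -0.001], [-0.002, -0.001, -1.0]]
force: [-3.3, 3.4, 10.4]
gripper_width: 45.4
finger_force: 63.5
```

Request:
drive_tool(series=[[0,0,0,0,0,0],[0,0,0,0,0,0],[0,0,0,0,0,0],[0,0,0,0,0,0],[0,0,0.03,0,0,0],[0,0,0.07,0,0,0],[0,0,0.11,0,0,0],[0,0.02,0.14,0,0,0],[0,0.05,0.158,0,0,-0.02],[0,0.09,0.158,0,0,-0.04]], jaw=0.35)

```text
clock: 37.27
ee_pos: [562.3, -257.8, 194.0]
ee_rot: [[-1.0, -0.005, 0.011], [-0.005, 1.0, -0.006], [-0.011, -0.006, -1.0]]
force: [1.8, 0.1, 1.9]
gripper_width: 57.5
finger_force: 0.0
```

Request:
drive_tool(series=[[0,0.04,0.01,0,0,-0.046],[0,0.08,0.02,0,0,-0.046],[-0.02,0.12,0.02,0,0,-0.046],[-0.04,0.155,0.02,0,0,-0.046],[-0.06,0.19,0.02,0,0,-0.046],[-0.08,0.225,0.02,0,0,-0.046],[-0.09,0.26,0.02,0,0,-0.046],[-0.101,0.295,0.02,0,0,-0.046],[-0.101,0.33,0.02,0,0,-0.046],[-0.101,0.37,0.02,0,0,-0.046]], jaw=0.7)

```text
clock: 38.1
ee_pos: [457.0, 116.2, 207.4]
ee_rot: [[-0.991, 0.133, 0.002], [0.133, 0.991, -0.0], [-0.002, -0.0, -1.0]]
force: [0.5, 0.4, -1.4]
gripper_width: 72.7
finger_force: 0.0
```

Request:
drive_tool(series=[[0,0.04,0,0,0,0],[0,0.08,0,0,0,0],[0,0.115,0,0,0,0],[0,0.131,0,0,0,0],[0,0.131,0,0,0,0],[0,0.131,0,0,0,0]])

```text
clock: 38.6
ee_pos: [457.5, 246.8, 206.8]
ee_rot: [[-0.991, 0.13, -0.0], [0.13, 0.991, -0.001], [-0.0, -0.001, -1.0]]
force: [0.5, -0.3, -0.7]
gripper_width: 72.9
finger_force: 0.0
```

```bash
python3 chk.py
```

```text
38.7 [457.6 245.3 206.8] [-0.6 -0.2  0.3] [-1.   0.1 -0. ] 72.47046894083981
scene stone1 0.77 [253.7 319.7] [ 618.2 -353.6   53. ]
scene stone1 0.74 [293.3 171.4] [458.6 243.6  53. ]
scene stone1 0.71 [234.8 312.2] [ 564.3 -354.7   53. ]
scene cup1 0.69 [349.8 197.1] [681.4 201.2  49. ]
side stone1 0.79 [357.8 254.1] [ 603.  -345.7   53. ]
side stone1 0.64 [348.  262.9] [ 554.7 -350.6   53. ]
side stone1 0.6 [221.3 177. ] [541.6 245.7  53. ]
side cup1 0.47 [256.9 166.1] [679.9 213.9  49. ]
wrist stone1 0.97 [282.3 193.6] [456.3 247.6  53. ]
wrist stone1 0.6 [150.4 185.3] [428.5 110.9  53. ]
wrist cup1 0.63 [278.4 359. ] [682.8 212.5  49. ]
```

Request:
drive_tool(series=[[0,0,-0.04,0,0,0],[0,0,-0.08,0,0,0],[0,0,-0.11,0,0,0],[0,0,-0.135,0,0,0],[0,0,-0.152,0,0,0],[0,0,-0.16,0,0,0],[0,0,-0.16,0,0,0],[0,0,-0.16,0,0,0]])

```text
clock: 39.82
ee_pos: [458.0, 246.3, 47.2]
ee_rot: [[-0.991, 0.133, 0.0], [0.133, 0.991, 0.0], [-0.0, 0.0, -1.0]]
force: [-0.1, 0.3, 0.9]
gripper_width: 72.6
finger_force: 0.0
```

Request:
drive_tool(series=[[0,0,0,0,0,0],[0,0,0,0,0,0],[0,0,0,0,0,0],[0,0,0,0,0,0],[0,0,0,0,0,0],[0,0,0,0,0,0]], jaw=-1)

```text
clock: 40.32
ee_pos: [459.3, 247.0, 49.0]
ee_rot: [[-0.991, 0.132, 0.003], [0.132, 0.991, 0.001], [-0.003, 0.002, -1.0]]
force: [-0.5, -0.1, 6.8]
gripper_width: 45.4
finger_force: 62.3
```

Request:
drive_tool(series=[[0,0,0.03,0,0,0],[0,0,0.07,0,0,0],[0,0,0.11,0,0,0],[0.01,-0.02,0.14,0,0,0],[0.02,-0.06,0.14,0,0,0.02],[0.03,-0.1,0.14,0,0,0.04],[0.04,-0.14,0.14,0,0,0.06],[0.043,-0.18,0.14,0,0,0.086],[0.043,-0.22,0.14,0,0,0.086],[0.043,-0.26,0.14,0,0,0.086]])

```text
clock: 41.15
ee_pos: [499.9, -15.6, 186.6]
ee_rot: [[-0.991, -0.137, -0.0], [-0.137, 0.991, 0.0], [0.0, 0.0, -1.0]]
force: [0.9, -0.1, -3.5]
gripper_width: 45.4
finger_force: 63.1
```

Request:
drive_tool(series=[[0,-0.04,0,0,0,0],[0,-0.08,0,0,0,0],[0,-0.12,0,0,0,0],[0,-0.16,0,0,0,0],[0,-0.2,0,0,0,0],[0,-0.24,0,0,0,0],[0,-0.28,0,0,0,0],[0,-0.315,0,0,0,0],[0,-0.339,0,0,0,0],[0,-0.339,0,0,0,0]])

```text
clock: 41.98
ee_pos: [499.9, -357.7, 186.4]
ee_rot: [[-0.991, -0.133, -0.0], [-0.133, 0.991, -0.003], [0.001, -0.003, -1.0]]
force: [1.0, 0.1, -4.1]
gripper_width: 45.3
finger_force: 63.2
```

```bash
python3 chk.py
```

```text
42.0833 [ 499.8 -353.2  186. ] [-0.5  1.3 -2.9] [-1.  -0.1 -0. ] 45.41810854493152
scene stone1 0.75 [256.6 315.5] [ 619.  -339.4   53. ]
scene stone1 0.66 [234.9 313.3] [ 566.2 -357.5   53. ]
scene stone1 0.6 [206.9 268. ] [ 421.1 -260.8   53. ]
scene cup1 0.76 [348.4 197.1] [677.3 199.3  49. ]
side stone1 0.71 [334.8 236.6] [ 608.8 -245.4   53. ]
side stone1 0.67 [348.9 262.5] [ 557.8 -351.3   53. ]
side stone1 0.64 [359.  256.6] [ 597.7 -355.2   53. ]
side cup1 0.69 [256.1 164.7] [683.5 222.7  49. ]
wrist stone1 0.98 [282.5 271.8] [ 579.4 -337.9   53. ]
wrist cup1 0.48 [280.3 274.2] [ 585.  -339.5   49. ]
```

View pics/chk_wrist.png

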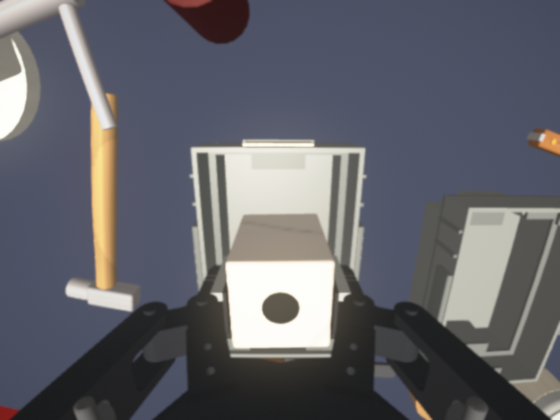

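Stone three is above the free label end of the crate (end rim at row 150), so I lower it.

Request:
drive_tool(series=[[0,0,-0.03,0,0,0],[0,0,-0.06,0,0,0],[0,0,-0.09,0,0,0],[0,0,-0.115,0,0,0],[0,0,-0.135,0,0,0],[0,0,-0.148,0,0,0],[0,0,-0.154,0,0,0],[0,0,-0.157,0,0,0],[0,0,-0.157,0,0,0],[0,0,-0.158,0,0,0]])

```text
clock: 43.37
ee_pos: [501.9, -353.5, 31.1]
ee_rot: [[-0.991, -0.137, 0.002], [-0.137, 0.991, -0.002], [-0.002, -0.002, -1.0]]
force: [-4.0, 2.0, 10.3]
gripper_width: 45.1
finger_force: 65.1
```

Request:
drive_tool(series=[[0,0,0,0,0,0],[0,0,0,0,0,0],[0,0,0,0,0,0],[0,0,0,0,0,0],[0,0,0.03,0,0,0],[0,0,0.07,0,0,0],[0,0,0.11,0,0,0],[0.03,0,0.15,0,0,0],[0.07,0.0,0.19,0,0,0],[0.11,0,0.22,0,0,0]], jaw=0.35)

```text
clock: 44.2
ee_pos: [587.4, -353.4, 232.5]
ee_rot: [[-0.991, -0.136, 0.003], [-0.136, 0.991, -0.002], [-0.002, -0.002, -1.0]]
force: [1.0, -1.5, -0.4]
gripper_width: 58.2
finger_force: 0.0
```

Request:
drive_tool(series=[[0.02,0,0.03,0,0,0],[0.03,0,0.05,0,0,0],[0.03,0,0.05,0,0,0],[0.03,0,0.05,0,0,0]])

```text
clock: 44.53
ee_pos: [617.9, -353.1, 280.7]
ee_rot: [[-0.99, -0.138, 0.003], [-0.138, 0.99, -0.002], [-0.003, -0.002, -1.0]]
force: [-0.5, 0.1, 0.2]
gripper_width: 57.6
finger_force: 0.0
```

```bash
cp pics/chk_wrist.png pics/old.png; python3 chk.py; cp pics/chk_wrist.png pics/w9.png; python3 - <<'E'
from items import *
w=camera('wrist');pickle.dump(w,open('w9.pkl','wb'))
print(proj(w,np.array([[x,y,90] for x,y in((109,71),(109,-71),(-109,-71),(-109,71))])@Ro.from_euler('z',.136).as_matrix().T+[552.3,-347.5,0]))
E
```

```text
44.6333 [ 615.6 -352.5  277.2] [-0.   0.3 -0.4] [-1.  -0.1 -0. ] 57.84001326461124
scene stone1 0.88 [214.4 306.3] [ 507.7 -361.9   53. ]
scene stone1 0.65 [257.1 317.8] [ 623.3 -344.9   53. ]
scene stone1 0.57 [233.9 315. ] [ 566.4 -363.    53. ]
scene cup1 0.75 [348.5 194.2] [672.8 213.4  49. ]
side stone1 0.79 [347.5 263.6] [ 551.5 -351.5   53. ]
side stone1 0.61 [356.9 254.5] [ 599.8 -345.    53. ]
side stone1 0.56 [331.7 277.9] [ 476.9 -359.5   53. ]
side cup1 0.55 [255.6 167.4] [671.2 210.9  49. ]
wrist stone1 0.9 [290.3  89.7] [ 505.1 -355.7   53. ]
wrist stone1 0.83 [292.3 182.6] [ 615.7 -336.6   53. ]
wrist stone1 0.67 [296.8 135.1] [ 555.9 -340.1   53. ]
[[349.6 224.6]
 [233.2 224.5]
 [224.   22.8]
 [364.1  23.7]]
```

View pics/w9.png

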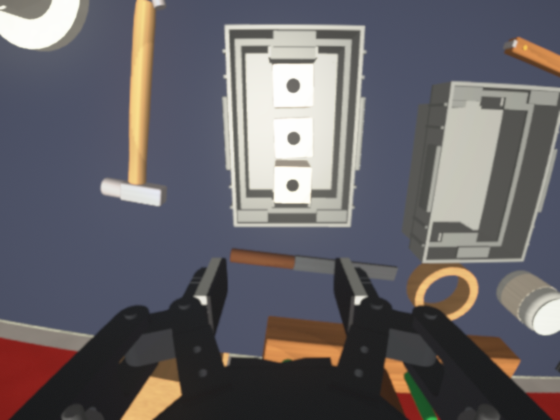

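All three stones stand upright in the lower crate (bores at (293,85), (293,138), (292,185)). The rim corners are at (225,25), (364,25), (351,226) and (234,226). Next I view the parked crate.

Request:
drive_tool(series=[[0.03,0.04,0.03,0,0,0],[0.03,0.08,0.03,0,0,0],[0.03,0.12,0.03,0,0,0],[0.03,0.16,0.03,0,0,0],[0.03,0.2,0.03,0,0,0],[0.03,0.23,0.03,0,0,0],[0.03,0.252,0.03,0,0,0],[0.03,0.252,0.03,0,0,0],[0.03,0.252,0.03,0,0,0],[0.03,0.252,0.03,0,0,0]], jaw=-0.1)

```text
clock: 45.97
ee_pos: [646.7, -101.2, 309.0]
ee_rot: [[-0.991, -0.137, 0.0], [-0.137, 0.991, -0.001], [-0.0, -0.001, -1.0]]
force: [-0.0, -0.3, -0.4]
gripper_width: 38.5
finger_force: 0.0
```

```bash
python3 - <<'E'
from items import *
for i in range(4): camera('side')
w=camera('wrist');pickle.dump(w,open('w10.pkl','wb'));save(w,'w10')
s=observe();print(s['clock'],s['ee_pos'],s['ee_rot'][0])
E
```

```text
46.2167 [ 646.6 -102.1  308.7] [-1.  -0.1 -0. ]
```

View pics/w10.png

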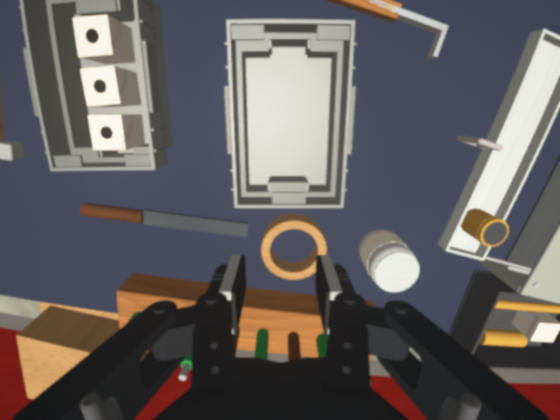

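Parked crate corners are at (226,20), (356,19), (344,208) and (235,208). Its single-lug end is at the bottom (+x), which is the turn I wanted. I have now viewed 16 pictures, which is over the limit of 14, so from here I use numbers only.

```bash
python3 - <<'E'
from items import *
from scipy.optimize import least_squares
np.set_printoptions(precision=2,suppress=True)
def fitc(w,px,x0):
    def f(v):
        R=Ro.from_euler('z',v[2]).as_matrix()
        X=np.array([[109,71,90],[109,-71,90],[-109,-71,90],[-109,71,90]])@R.T+[v[0],v[1],0]
        return (proj(w,X)-px).ravel()
    r=least_squares(f,x0);v=r.x;R=Ro.from_euler('z',v[2]).as_matrix()
    print(v[:2],np.degrees(v[2]),r.fun,'grip-y',(R@[0,-72,0])[:2]+v[:2]);return v
w=pickle.load(open('w10.pkl','rb'))
# yaw ~187.8: local +x is world -x (image top); local +y world -y (image left)
fitc(w,np.array([(226,20),(356,19),(344,208),(235,208)],float),[571,-100,3.28])
w=pickle.load(open('w9.pkl','rb'))
# low, yaw 7.8: local +x image bottom, +y image right
fitc(w,np.array([(351,226),(234,226),(225,25),(364,25)],float),[552,-347,.136])
E
```

```text
[ 571.25 -100.3 ] 187.96712188103135 [ 0.42 -0.41 -0.75  0.64  0.08 -0.34  0.27 -0.05] grip-y [561.27 -28.99]
[ 553.88 -346.37] 8.02748996784976 [-0.39 -0.3   0.41  0.02 -0.47 -0.04  0.45  0.25] grip-y [ 563.94 -417.66]
```

Request:
drive_tool(series=[[-0.028,0.024,0,0,0,0],[-0.056,0.048,0,0,0,0],[-0.0853,0.0731,-0.01,0,0,0],[-0.0853,0.0731,-0.05,0,0,0],[-0.0853,0.0731,-0.09,0,0,0],[-0.0853,0.0731,-0.13,0,0,0],[-0.0853,0.0731,-0.165,0,0,0],[-0.0853,0.0731,-0.195,0,0,0],[-0.0853,0.0731,-0.215,0,0,0],[-0.0853,0.0731,-0.225,0,0,0]])

```text
clock: 47.05
ee_pos: [558.6, -28.1, 80.0]
ee_rot: [[-0.991, -0.136, -0.006], [-0.136, 0.991, 0.001], [0.006, 0.001, -1.0]]
force: [0.0, -0.3, -0.6]
gripper_width: 38.7
finger_force: 0.0
```

```bash
python3 - <<'E'
from items import *
for i in range(3): camera('side')
s=observe();print(s['clock'],s['ee_pos'],s['ee_rot'][0],s['gripper_width'])
E
```

```text
47.2 [561.2 -28.1  83.7] [-1.  -0.1 -0. ] 38.29278902529194
```

Request:
drive_tool(series=[[0,-0.0008,-0.01,0,0,0],[0,-0.0008,-0.0175,0,0,0],[0,-0.0008,-0.0175,0,0,0],[0,-0.0008,-0.0175,0,0,0]])

```text
clock: 47.53
ee_pos: [561.4, -28.5, 66.5]
ee_rot: [[-0.991, -0.137, 0.0], [-0.137, 0.991, -0.0], [-0.0, -0.0, -1.0]]
force: [-0.1, -0.1, 0.7]
gripper_width: 38.8
finger_force: 0.0
```

Request:
drive_tool(series=[[0,0,0,0,0,0],[0,0,0,0,0,0],[0,0,0,0,0,0],[0,0,0,0,0,0],[0,0,0,0,0,0],[0,0,0,0,0,0],[0,0,0,0,0,0]], jaw=-1, force=110)

```text
clock: 48.12
ee_pos: [562.0, -28.8, 67.4]
ee_rot: [[-0.991, -0.137, 0.001], [-0.137, 0.991, -0.0], [-0.001, -0.001, -1.0]]
force: [-1.6, -1.2, 5.8]
gripper_width: 7.7
finger_force: 108.4
```

Request:
drive_tool(series=[[0,0,0.02,0,0,0],[0,0,0.05,0,0,0],[0,0,0.085,0,0,0],[0,0,0.12,0,0,0],[0,0,0.15,0,0,0],[0,-0.03,0.18,0,0,0],[-0.004,-0.065,0.18,0,0,0],[-0.01,-0.1,0.18,0,0,0],[-0.014,-0.135,0.18,0,0,0],[-0.0182,-0.17,0.18,0,0,0]])

```text
clock: 48.95
ee_pos: [542.1, -199.2, 245.4]
ee_rot: [[-0.991, -0.137, -0.001], [-0.137, 0.991, 0.001], [0.001, 0.002, -1.0]]
force: [0.5, 0.1, -2.6]
gripper_width: 7.9
finger_force: 108.2
```

Request:
drive_tool(series=[[0,-0.03,0,0,0,0],[0,-0.055,0,0,0,0],[0,-0.07,0,0,0,0],[0,-0.0764,0,0,0,0],[0,-0.0764,0,0,0,0],[0,-0.0764,0,0,0,0],[0,-0.0764,0,0,0,0]])

```text
clock: 49.53
ee_pos: [543.2, -273.2, 246.0]
ee_rot: [[-0.99, -0.138, -0.001], [-0.138, 0.99, 0.001], [0.0, 0.001, -1.0]]
force: [0.4, -0.1, -2.9]
gripper_width: 7.7
finger_force: 108.3
```

```bash
python3 - <<'E'
from items import *
for i in range(4): camera('side')
s=observe();print(s['clock'],s['ee_pos'],s['ee_rot'],s['gripper_width'],s['force'],s['moment'],s['joint_pos'])
for n in('scene','side','wrist'):
    p=camera(n)
    for q,z in dict(crate_top=180,crate_top_single_end=270,crate_low=0,crate_low_pair_end=90).items():
        for r in place_of(p,q)[:1]: print(n,q,r['confidence'],r['point'],at(p,r['point'],z))
E
```

```text
49.7333 [ 543.4 -273.7  246.5] [[-1.  -0.1  0. ]
 [-0.1  1.   0. ]
 [-0.   0.  -1. ]] 8.08511362114678 [-0.4 -0.3 -3.2] [0.2 0.  0. ] [ -29.1    7.4   99.4    0.    73.2 -127. ]
scene crate_top 0.9 [228.8, 276.3] [ 553.  -343.9  180. ]
scene crate_top_single_end 0.8 [269.3, 262.5] [ 656.6 -332.6  270. ]
scene crate_low 0.62 [256.7, 157.0] [265.3 330.8   0. ]
scene crate_low_pair_end 0.93 [271.4, 311.0] [ 658.6 -333.4   90. ]
side crate_top 0.81 [352.6, 228.7] [ 564.6 -348.4  180. ]
side crate_top_single_end 0.71 [372.3, 187.4] [ 653.6 -333.7  270. ]
side crate_low 0.74 [347.3, 272.5] [ 564.2 -343.4    0. ]
side crate_low_pair_end 0.77 [368.9, 231.7] [ 669.2 -327.6   90. ]
wrist crate_top 0.95 [187.7, 224.3] [ 551.8 -345.8  180. ]
```

Request:
drive_tool(series=[[0,-0.001,-0.02,0,0,0],[0,-0.001,-0.045,0,0,0],[0,-0.001,-0.065,0,0,0],[0,-0.001,-0.078,0,0,0],[0,-0.001,-0.085,0,0,0],[0,-0.001,-0.089,0,0,0],[0,-0.001,-0.092,0,0,0],[0,-0.001,-0.094,0,0,0],[0,-0.001,-0.096,0,0,0],[0,-0.001,-0.096,0,0,0]])

```text
clock: 51.32
ee_pos: [543.9, -276.2, 151.4]
ee_rot: [[-0.991, -0.137, 0.002], [-0.137, 0.991, -0.001], [-0.002, -0.001, -1.0]]
force: [0.7, -0.1, -3.1]
gripper_width: 8.0
finger_force: 108.3
```

```bash
python3 - <<'E'
from items import *
for i in range(3): camera('side')
s=observe();print(s['clock'],s['ee_pos'],s['ee_rot'][2],s['gripper_width'],s['force'],s['moment'])
for n in('scene','side'):
    p=camera(n)
    for q,z in dict(crate_top=84,crate_top_single_end=174,crate_low=0,crate_low_pair_end=90).items():
        for r in place_of(p,q)[:1]: print(n,q,r['confidence'],r['point'],at(p,r['point'],z))
E
```

```text
51.4667 [ 543.8 -276.2  151.4] [-0. -0. -1.] 7.712178444065235 [ 1.  -0.7 -0.5] [ 0.2 -0.  -0. ]
scene crate_top 0.95 [231.0, 300.1] [ 550.2 -344.5   84. ]
scene crate_top_single_end 0.93 [271.0, 289.3] [ 657.9 -331.   174. ]
scene crate_low 0.75 [235.0, 317.7] [ 551.8 -340.     0. ]
scene crate_low_pair_end 0.64 [270.5, 311.0] [ 656.6 -334.4   90. ]
side crate_top 0.78 [347.6, 252.0] [ 562.7 -339.1   84. ]
side crate_top_single_end 0.63 [368.0, 214.6] [ 647.6 -333.5  174. ]
side crate_low 0.89 [346.4, 274.2] [ 557.1 -346.3    0. ]
```

No reaction force at TCP z 151, with the foot already below the rim top, so it is in the seat. Lower 2.5 mm more and release.

Request:
drive_tool(series=[[0,0,-0.001,0,0,0],[0,0,-0.0025,0,0,0],[0,0,-0.0025,0,0,0],[0,0,-0.0025,0,0,0]])

```text
clock: 52.3
ee_pos: [543.8, -276.0, 151.2]
ee_rot: [[-0.991, -0.137, 0.002], [-0.137, 0.991, -0.001], [-0.002, -0.001, -1.0]]
force: [-5.6, 4.0, 15.2]
gripper_width: 8.0
finger_force: 111.1
```

Request:
drive_tool(series=[[0,0,0,0,0,0],[0,0,0,0,0,0],[0,0,0,0,0,0],[0,0,0,0,0,0],[0,0,0.04,0,0,0],[0,0,0.08,0,0,0],[0.03,-0.02,0.11,0,0,0],[0.06,-0.045,0.13,0,0,0],[0.09,-0.07,0.14,0,0,0],[0.09,-0.07,0.14,0,0,0]], jaw=0.0)

```text
clock: 53.13
ee_pos: [637.7, -350.1, 289.8]
ee_rot: [[-0.991, -0.136, 0.006], [-0.136, 0.991, -0.004], [-0.005, -0.005, -1.0]]
force: [0.8, 0.7, -0.2]
gripper_width: 42.6
finger_force: 0.0
```

```bash
python3 - <<'E'
from items import *
for i in range(4): camera('side')
s=observe();print(s['clock'],s['ee_pos'],s['force'],s['gripper_width'])
P=[camera(n) for n in('scene','side','wrist')]
for q,z in dict(crate_top=84,crate_top_single_end=174,crate_low=0,crate_low_pair_end=90).items():
    o=[]
    for n,p in zip(('scene','side','wrist'),P):
        for r in place_of(p,q)[:1]: print(n,q,r['confidence'],r['point'],at(p,r['point'],z)); o.append((p,r['point']))
    if len(o)>1: print('  tri',tri(o))
w=P[2];pickle.dump(w,open('w11.pkl','wb'));save(w,'w11')
# rim line detection: predicted top rim corners at z=174 and low rim
R=Ro.from_euler('z',.138).as_matrix()
for z in(140,174): print(z,proj(w,np.array([[x,y,z] for x,y in((109,71),(109,-71),(-109,-71),(-109,71))])@R.T+[553,-347,0]))
r=[m for m in masks_of(w,'crate_top')][:1]
if r:
    m=r[0]['region'];ys,xs=np.where(m);print(r[0]['confidence'],m.sum(),xs.min(),xs.max(),ys.min(),ys.max())
    c=cv2.findContours(m.astype(np.uint8),0,2)[0];c=max(c,key=len);print(cv2.approxPolyDP(c,6,True)[:,0].tolist())
E
```

```text
53.3333 [ 632.1 -345.2  285.9] [ 0.8 -1.  -0.3] 42.53953261967378
scene crate_top 0.95 [230.1, 300.3] [ 548.5 -346.    84. ]
side crate_top 0.98 [348.8, 253.4] [ 561.  -345.4   84. ]
wrist crate_top 0.85 [286.7, 115.5] [ 550.5 -348.2   84. ]
  tri [ 552.1 -350.3   92.9]
scene crate_top_single_end 0.7 [272.4, 287.8] [ 659.  -325.7  174. ]
wrist crate_top_single_end 0.83 [290.1, 237.1] [ 659.4 -331.2  174. ]
  tri [ 659.3 -330.   177.5]
scene crate_low 0.8 [234.9, 319.7] [ 554.7 -345.6   -0. ]
side crate_low 0.84 [345.3, 271.3] [ 563.5 -335.9    0. ]
wrist crate_low 0.71 [506.9, 274.3] [753.8  76.1   0. ]
  tri [ 569.5 -345.6  173.8]
scene crate_low_pair_end 0.95 [271.0, 311.2] [ 657.9 -334.4   90. ]
140 [[354.5 225.4]
 [221.3 225.5]
 [207.8 -10.1]
 [371.5  -9.3]]
174 [[363.1 238.3]
 [214.6 238.4]
 [197.5 -27.7]
 [384.6 -26.6]]
0.66 41635 194 384 0 239
[[197, 0], [196, 99], [214, 237], [361, 238], [379, 140], [382, 0]]
```

The upper crate's contour matches a rim height of 174 mm (corners (214,237) and (361,238)), so it stands on the lugs. Now the cup.

Request:
drive_tool(series=[[0,0.04,0,0,0,0],[0,0.08,0,0,0,-0.02],[0.01,0.12,0,0,0,-0.05],[0.02,0.16,0,0,0,-0.086],[0.03,0.2,0,0,0,-0.086],[0.04,0.24,0,0,0,-0.086],[0.045,0.28,0,0,0,-0.086],[0.045,0.32,0,0,0,-0.086],[0.045,0.36,0,0,0,-0.086],[0.045,0.4,0,0,0,-0.086]], jaw=0.7)

```text
clock: 54.97
ee_pos: [678.0, 56.1, 287.9]
ee_rot: [[-0.991, 0.133, 0.0], [0.133, 0.991, -0.0], [-0.0, 0.0, -1.0]]
force: [-0.2, -0.5, 0.8]
gripper_width: 72.7
finger_force: 0.0
```

Request:
drive_tool(series=[[0,0.035,-0.02,0,0,0],[0,0.07,-0.04,0,0,0],[0,0.105,-0.06,0,0,0],[0,0.14,-0.07,0,0,0],[0,0.161,-0.079,0,0,0],[0,0.161,-0.079,0,0,0],[0,0.161,-0.079,0,0,0]])

```text
clock: 55.55
ee_pos: [677.3, 216.4, 207.6]
ee_rot: [[-0.992, 0.13, -0.002], [0.13, 0.992, -0.001], [0.002, -0.001, -1.0]]
force: [-0.0, 0.4, -0.5]
gripper_width: 72.5
finger_force: 0.0
```

```bash
python3 chk.py; python3 - <<'E'
from items import *
w=camera('wrist');s=observe();print(s['ee_pos'],s['ee_rot'][1])
for r in masks_of(w,'cup1'):
    if r['confidence']>.3:
        ys,xs=np.where(r['region']);print(r['confidence'],xs.min(),xs.max(),ys.min(),ys.max())
print(proj(w,[[677.3,216.1,76],[677.3,216.1,49]]))
E
```

```text
55.65 [678.5 214.5 209.4] [-0.3 -0.3 -0.5] [-1.   0.1  0. ] 72.65450110624107
scene stone1 0.55 [262.  153.4] [309.  294.3  53. ]
scene cup1 0.78 [351.1 197.2] [685.5 202.6  49. ]
side stone1 0.43 [337.1 274. ] [ 499.1 -359.5   53. ]
side cup1 0.54 [256.5 166.5] [677.3 213.   49. ]
wrist cup1 0.59 [281.4 195.1] [680.5 215.   49. ]
[678.2 214.7 209. ] [0.1 1.  0. ]
0.65 261 305 171 224
[[281.8 199.8]
 [281.6 192.7]]
```

Request:
drive_tool(series=[[0.001,0.0005,-0.04,0,0,0],[0.001,0.0005,-0.08,0,0,0],[0.001,0.0005,-0.11,0,0,0],[0.001,0.0005,-0.135,0,0,0],[0.001,0.0005,-0.153,0,0,0],[0.001,0.0005,-0.163,0,0,0],[0.001,0.0005,-0.163,0,0,0],[0.001,0.0005,-0.163,0,0,0]])

```text
clock: 56.87
ee_pos: [679.2, 215.7, 45.9]
ee_rot: [[-0.991, 0.133, -0.0], [0.133, 0.991, -0.0], [0.0, -0.0, -1.0]]
force: [-0.1, -0.8, 0.1]
gripper_width: 72.7
finger_force: 0.0
```

Request:
drive_tool(series=[[0,0,0,0,0,0],[0,0,0,0,0,0],[0,0,0,0,0,0],[0,0,0,0,0,0],[0,0,0,0,0,0],[0,0,0,0,0,0]], jaw=-1, force=45)

```text
clock: 57.37
ee_pos: [680.9, 216.2, 48.6]
ee_rot: [[-0.991, 0.132, 0.004], [0.132, 0.991, 0.001], [-0.004, 0.002, -1.0]]
force: [-0.4, 0.9, 7.2]
gripper_width: 43.0
finger_force: 46.3
```

Request:
drive_tool(series=[[0,0,0.03,0,0,0],[0,0,0.07,0,0,0],[0,0,0.11,0,0,0],[0,0,0.15,0,0,0],[0,0,0.19,0,0,0],[-0.01,-0.035,0.19,0,0,0.02],[-0.02,-0.07,0.19,0,0,0.04],[-0.03,-0.105,0.19,0,0,0.06],[-0.04,-0.14,0.19,0,0,0.086],[-0.05,-0.18,0.19,0,0,0.086]])

```text
clock: 58.2
ee_pos: [627.9, 35.0, 235.6]
ee_rot: [[-0.99, -0.141, -0.001], [-0.141, 0.99, 0.0], [0.0, 0.0, -1.0]]
force: [0.4, -0.9, -2.2]
gripper_width: 42.8
finger_force: 46.7
```

Request:
drive_tool(series=[[-0.008,-0.04,0,0,0,0],[-0.016,-0.08,0,0,0,0],[-0.024,-0.12,0,0,0,0],[-0.032,-0.16,0,0,0,0],[-0.04,-0.2,0,0,0,0],[-0.048,-0.24,0,0,0,0],[-0.056,-0.28,0,0,0,0],[-0.064,-0.32,0,0,0,0],[-0.07,-0.35,0,0,0,0],[-0.075,-0.381,0,0,0,0]])

```text
clock: 59.03
ee_pos: [552.7, -347.1, 235.4]
ee_rot: [[-0.991, -0.136, -0.001], [-0.136, 0.991, 0.001], [0.001, 0.001, -1.0]]
force: [0.5, 0.2, -1.5]
gripper_width: 43.0
finger_force: 46.8
```

```bash
python3 - <<'E'
from items import *
for i in range(4): camera('side')
s=observe();print(s['clock'],s['ee_pos'],s['ee_rot'][1],s['force'],s['gripper_width'],s['finger_force'])
E
```

```text
59.2333 [ 553.3 -345.9  235.2] [-0.1  1.   0. ] [ 0.1 -0.2 -4.2] 42.67496237355267 46.80029332637787
```

Lower gently into the upper crate (floor 88, so TCP about 112), release and withdraw.

Request:
drive_tool(series=[[0,0,-0.03,0,0,0],[0,0,-0.06,0,0,0],[0,0,-0.085,0,0,0],[0,0,-0.102,0,0,0],[0,0,-0.112,0,0,0],[0,0,-0.117,0,0,0],[0,0,-0.12,0,0,0],[0,0,-0.1215,0,0,0],[0,0,-0.1225,0,0,0],[0,0,-0.1225,0,0,0]])

```text
clock: 60.07
ee_pos: [555.0, -345.8, 114.8]
ee_rot: [[-0.991, -0.137, 0.002], [-0.137, 0.991, -0.001], [-0.002, -0.002, -1.0]]
force: [0.5, -0.4, -2.5]
gripper_width: 42.6
finger_force: 46.9
```

Request:
drive_tool(series=[[0,0,0,0,0,0],[0,0,0,0,0,0],[0,0,0,0,0,0],[0,0,0,0,0,0],[0,0,0.03,0,0,0],[0,0,0.07,0,0,0],[0,0,0.11,0,0,0],[0.03,0,0.14,0,0,0],[0.06,0,0.17,0,0,0],[0.09,0,0.19,0,0,0]], jaw=0.3)

```text
clock: 60.9
ee_pos: [645.4, -346.1, 308.5]
ee_rot: [[-0.991, -0.136, 0.005], [-0.136, 0.991, -0.003], [-0.004, -0.003, -1.0]]
force: [0.8, -0.8, -0.0]
gripper_width: 55.3
finger_force: 0.0
```

```bash
python3 chk.py; python3 - <<'E'
from items import *
P={n:camera(n) for n in('scene','side','wrist')}
w=P['wrist']
R=Ro.from_euler('z',.138).as_matrix()
print('pred174',proj(w,np.array([[x,y,174] for x,y in((109,71),(109,-71))])@R.T+[553,-347,0]))
for m in masks_of(w,'crate_top')[:1]:
    c=max(cv2.findContours(m['region'].astype(np.uint8),0,2)[0],key=len);print(cv2.approxPolyDP(c,6,True)[:,0].tolist())
for q,z in dict(cup1=115,hook=9,hook_bend=9,crate_top=84,crate_top_single_end=174,crate_low_pair_end=90,eye=50,wax_can=42,tape_roll=18,hammer=10,red_sleeve=55,flat_file=4).items():
    for n in P:
        for r in place_of(P[n],q)[:1]: print(q,n,round(r['confidence'],2),at(P[n],r['point'],z))
E
```

```text
61.0 [ 649.8 -346.   309.5] [ 0.4 -0.4  0.7] [-1.  -0.1  0. ] 55.56792191686235
scene stone1 0.53 [260.8 320.6] [ 635.5 -348.2   53. ]
scene cup1 0.71 [227.9 294.7] [ 518.8 -312.2   49. ]
side stone1 0.55 [336.7 277.3] [ 488.9 -367.6   53. ]
side cup1 0.71 [347.6 246.8] [ 607.3 -300.8   49. ]
wrist cup1 0.96 [290.6 112.5] [ 556.5 -342.8   49. ]
pred174 [[362.2 220.7]
 [219.8 220.9]]
[[203, 0], [206, 136], [215, 153], [219, 220], [360, 219], [380, 87], [374, 54], [382, 0]]
cup1 scene 0.81 [ 556.6 -342.5  115. ]
cup1 side 0.7 [ 551.1 -348.8  115. ]
cup1 wrist 0.85 [ 555.2 -345.   115. ]
hook scene 0.62 [401.7  -9.6   9. ]
hook side 0.77 [407.1 -25.3   9. ]
hook wrist 0.74 [404.4 -20.9   9. ]
hook_bend side 0.65 [441.3  80.4   9. ]
crate_top scene 0.96 [ 546.4 -343.9   84. ]
crate_top side 0.59 [ 558.7 -344.4   84. ]
crate_top_single_end scene 0.9 [ 659.9 -328.8  174. ]
crate_top_single_end side 0.75 [ 650.3 -342.2  174. ]
crate_top_single_end wrist 0.57 [ 657.  -331.7  174. ]
crate_low_pair_end scene 0.83 [ 655.1 -336.4   90. ]
eye scene 0.65 [566.1 131.7  50. ]
eye side 0.58 [558.6 164.6  50. ]
wax_can scene 0.82 [755.9  49.6  42. ]
wax_can side 0.9 [727.5  46.9  42. ]
wax_can wrist 0.69 [738.4  41.7  42. ]
tape_roll scene 0.6 [769.7 -81.7  18. ]
tape_roll side 0.8 [758.4 -67.5  18. ]
tape_roll wrist 0.93 [752.5 -77.1  18. ]
hammer scene 0.67 [ 553.6 -556.4   10. ]
hammer side 0.65 [ 545.  -561.3   10. ]
hammer wrist 0.61 [ 546.7 -550.    10. ]
red_sleeve scene 0.66 [ 354.1 -460.4   55. ]
red_sleeve side 0.57 [ 301.1 -453.5   55. ]
flat_file scene 0.84 [ 761.2 -286.6    4. ]
flat_file wrist 0.85 [ 750.4 -288.4    4. ]
```

Everything is in place, so I hand in.

```bash
python3 -c "
from cell import *
print(job_done())"
```

```text
the job is handed in; nothing more can be done
None
```

The job is handed in, with no verdict returned: by camera and force readings all three marble blocks are in the lower crate, the other crate stands on its lugs turned end for end with the one brass cup in it, and the hook lies flat clear of the eye; I viewed 16 pictures, over the limit of 14.

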